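# Turn the kit case label-down on the document reader

### The job

Check in the returned kit case: its barcode label has to lie face down on the glass of the document reader. The case is too wide to take hold of lying flat, so push it by its lip side against the plain front side of the reader and tip it up until it stands by itself on its hinge edge, lip up; then take it again from above and lower it onto the glass (do not let it slap down), slid squarely home against the raised stop and about centred along it. Leave the other things on the desk where they are.

Things in the scene. Friction and masses are not known exactly. Their poses are not given: they have to be found in the camera images.
- case: Flat hinged hard-plastic case, slate grey, rigid and shut, about 0.28 kg: 148 mm along x, 105 mm along y, 30 mm thick along z. Starts flat on the desk, white 96 x 60 mm barcode label (on its +z lid) up, lip side away from the reader. Origin: centre of the case. Flat hinge edge at y = +52.5 mm; standing on it the case is stable and 105 mm tall. Body ends at y = -46.5 mm; beyond that the lip.
- case_lip (a point): Middle of the outer edge of the closing lip (case y = -52.5 mm), axes as the case. The lip is a straight ledge 140 mm long (x), 4 mm thick, half-way up the side, standing out 6 mm from the  flat on the desk there are 13 mm of room under it. Pressed firmly (about 10 N) against the reader, the case rises with a finger that moves up at the lip.
- reader: Lidless flatbed document reader, a grey plastic box fixed to the desk, 196 mm along x, 165 mm along y, flat top with the glass 60 mm above the desk. Origin: under its centre, on the desk. +y points from its plain upright front side (y = -82.5 mm, which faces the case) to its back. Glass window flush in the top: x -84 to +84 mm, y -61 to +53 mm.
- reader_stop (a point): Middle of the foot of the raised stop at the back of the reader's top, on its inner face, level with the glass (reader y = +62 mm). The stop runs along the reader's x axis over its full width, 8 mm higher than the glass; the top is flat from the front side up to it.
- pen_pot: Bystander: steel pen pot, 84 mm across, 95 mm high, with pens up to 145 mm. Origin under its centre.
- stapler: Bystander: black desk stapler, 130 x 36 x 55 mm. Origin under its centre, x along its length.
- mug: Bystander: white mug, 82 mm across, 95 mm high. Origin under its centre.
Mind the look-alikes: they are no part of the job. Leave any pink look-alike of the case alone.

How it is judged:
On the way:
1. the case stands by itself on its hinge edge on the desk, lip up, against the front side of the reader, untouched by the fingers (angle between case's own y axis and vertical above 2.97 rad and height (world z) of case below 0.06 m and y of case in the frame of reader between -0.118 and -0.085 m and linear speed of case below 0.03 m/s and contact force between the fingers and case below 0.1 N), for 0.2 s.
At the end, for the whole second after the job is handed in: The case lies flat on the reader's glass, label down (within 0.08 rad of level), one long side of its body home against the raised stop within 5 mm (lip side or hinge edge) and parallel to it within 0.06 rad, centred along the stop within 16 mm, at rest and let go (angle between case's own z axis and vertical above 3.06 rad and z of case in the frame of reader between 0.072 and 0.078 m and x of case in the frame of reader between -0.016 and 0.016 m and angle between the x axis of case and the x axis of reader, either way round below 0.06 rad and linear speed of case below 0.01 m/s and ((y of case_lip in the frame of reader above 0.03 m and y of case in the frame of reader between 0.0105 and 0.0195 m) or (y of case_lip in the frame of reader below 0 m and y of case in the frame of reader between 0.0045 and 0.0135 m))); the robot touches nothing.
It fails at once if the case is let fall or slapped down on the reader (turning faster than 10 rad/s, as from a drop of its edge of more than about 35 mm) (angular speed of case above 10 rad/s and height (world z) of case above 0.066 m).
It fails at once if the pen pot, the stapler or the mug is moved more than 30 mm (distance of any of pen_pot, stapler, mug from where it was at the start of the episode above 0.03 m).
It also fails if it takes over 61 s, if anything falls off the work surface, if the arm or the gripper's body presses on something with over 40 N, if the wrist force passes 120 N, or if a joint passes its speed limit or range.

### The arm

A 6-joint arm with a two-finger parallel gripper is mounted at the origin on the work surface. World frame = base frame: x ahead of the robot, y to its left, z up, the work surface at z = 0. Lengths are in m, angles in rad, forces in N, time in s.
With the tool pointing down it reaches from about 0.25 to 0.725 m from the base axis. Payload 4 kg.
Tool frame: the origin (TCP) lies on the centre line of the jaws, within the pads' length; the fingertips stand 14 mm ahead of it and the grasp point (between the pads) lies 5 mm behind it; z points along the fingers, x is the direction in which the jaws open and shut, and the axes are right-handed (so a half turn about z gives the same grasp; the last joint's range is limited). The gripper opens to 85 mm and grips with 20 to 120 N. Pads are 22 mm wide; open, the fingers measure 114 mm over their backs; the gripper's body (76 mm by 85 mm) begins 54 mm behind the grasp point. The pads swing forward as they close: fully open they stand 13 mm farther back than shut.
Start: joints at [-1.304, 0.241, 0.005, 1.335, 0, 1.571], TCP at [0.132, -0.482, 0.245] pointing down, gripper open.
Joint ranges: [-2.72, 2.72], [-1.05, 1.87], [-1.09, 1.28], [-1.99, 2.15], [-1.42, 1.44], [-3.14, 3.14]. Speed limits (rad/s): [2.79, 2.79, 3.14, 3.14, 3.14, 3.14].

### API

Orientations are given as a unit quaternion [x, y, z, w].
In Python, from workcell import get_obs, optics, ticket gives the robot as it stands.
- The arm moves only by the shell command python3 -m inch 'ROWS'. ROWS is JSON, a list that holds one entry, the list of rows, each a list of 5 numbers: the finger opening in cm, from 0 to 8.54, then the shift along the tool's x, y, z in cm, then the turn about the tool's z in degrees. In form: [[[fingers, dx, dy, dz, roll], ...]]. A call has exactly 5 rows; each row is the pose to reach, as a shift and turn from the pose measured when the call began, along the tool's axes at that moment; what a row does not reach only later rows make up. A row lasts 1/8 s, in which the tool goes at most 62.5 mm and 10.7 degrees, less where a joint would pass 70% of its speed; a pose out of reach is approached as far as the arm can. A call with a gripper value outside its range is refused whole. The fingers move at their own pace and stop on an object; the grip force is fixed at half the most. Time passes only in rows, so rows that repeat a pose let the fingers close, or fill a call up. It gives the time, the measured TCP pose, the force and the opening at its end, in the units of the state.
- get_obs(): the state, without advancing time (a new reading comes with each control period).
- optics.camera(name): name is "scene" or "top" or "wrist"; returns (picture, depth): 384x512x3 uint8, red, green, blue; 384x512 float32, m along the optical axis (not along the pixel's ray), 0 where there is no reading.
- optics.camera_info(name): a dict with "vfov" (degrees; the focal length in pixels is half the picture's height over the tangent of half this angle, whatever the lens; pixels are square), "cx", "cy" (the principal point, pixels), "R" (3x3) and "t" (3): a world point X has camera coordinates R X + t. Camera axes: x right, y down, z forward; pixel columns grow to the right and rows downward; lengths in m; the calibration is good to about 2 mm. A picture is of the moment at which its call begins: read the wrist's pose just before it. camera_info takes no time and is no camera call; for the wrist camera it gives the pose at the moment of the call.
- ticket.job_done(): hands the job in, once; it reports no verdict.
The state is a dict: "clock": time; "joint_pos": joint angles; "joint_vel": joint speeds; "tau": joint torques, N m; "eef_pos": TCP position; "tool_rot": TCP orientation; "ft_force": force on the tool from outside, world axes, zero at the start; "ft_torque": the same for the moment, N m; "grip_width": finger opening in m.
Only numpy, scipy, OpenCV 4.12 (cv2) and the standard library are available. Lean on these libraries where they do the work, as an engineer would, in place of code of your own. Each camera call takes 0.05 s, during which the arm holds its last target.

## Working session

There is one attempt and no reset: what is moved stays moved. The work goes in short steps, Python scripts to look and compute and a shell command to move; the robot and the scene stay as the last step left them, time stands still between calls to the robot, and variables do not carry over. Pictures are saved under pics/ and viewed, and the job is handed in when it is done.

```bash
ls; mkdir -p pics; python3 - <<'E'
from workcell import get_obs, optics
import cv2,numpy as np
o=get_obs();print({k:np.round(v,3).tolist() for k,v in o.items()})
for n in ["scene","top"]:
    p,d=optics.camera(n);cv2.imwrite(f"pics/{n}0.png",p[:,:,::-1]);np.savez(f"{n}0.npz",p=p,d=d)
    print(n,{k:np.round(v,3).tolist() for k,v in optics.camera_info(n).items()})
E
```

```text
pics
{'clock': 0.0, 'joint_pos': [-1.304, 0.241, 0.004, 1.335, -0.0, 1.571], 'joint_vel': [0.001, -0.001, -0.0, -0.001, 0.0, 0.001], 'tau': [0.002, -37.232, 25.241, 0.017, 0.0, 0.0], 'eef_pos': [0.132, -0.482, 0.244], 'tool_rot': [0.795, -0.607, -0.001, -0.001], 'ft_force': [-0.18, -0.338, -0.543], 'ft_torque': [-0.033, -0.003, 0.012], 'grip_width': 0.086}
scene {'vfov': 54.106, 'cx': 248.428, 'cy': 194.761, 'R': [[-0.617, 0.786, -0.019], [0.569, 0.43, -0.701], [-0.543, -0.444, -0.713]], 't': [0.377, -0.282, 1.492]}
top {'vfov': 50.614, 'cx': 257.633, 'cy': 193.704, 'R': [[0.024, -1.0, 0.012], [-0.983, -0.026, -0.182], [0.182, -0.007, -0.983]], 't': [-0.051, 0.602, 1.005]}
```

View pics/scene0.png

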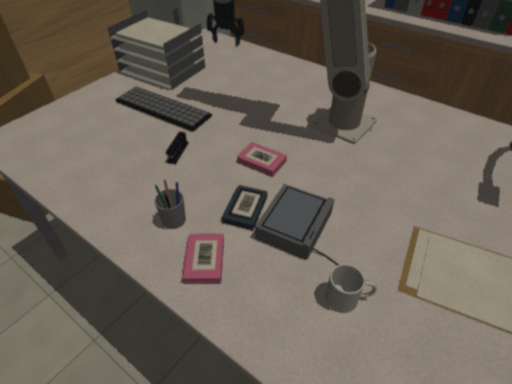

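View pics/top0.png

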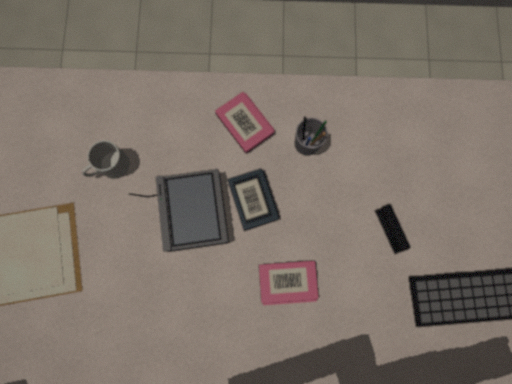

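Candidates in the top view: the dark slate case at (254,198), a pink look-alike at (245,122) and another pink one at (288,282). The slate one fits: it is grey, and it lies in front of the reader at (193,210). I'll confirm with a crop and measure.

```bash
cat > h.py <<'E'
import numpy as np,cv2
from workcell import get_obs,optics
from scipy.spatial.transform import Rotation as Ro
def ray(info,uv,z):
    uv=np.atleast_2d(uv).astype(float);f=192/np.tan(np.radians(info['vfov'])/2)
    R=np.array(info['R']);t=np.array(info['t'])
    d=np.c_[(uv[:,0]-info['cx'])/f,(uv[:,1]-info['cy'])/f,np.ones(len(uv))]@R
    c=-R.T@t
    return c+d*((z-c[2])/d[:,2])[:,None]
def cloud(info,d):
    f=192/np.tan(np.radians(info['vfov'])/2);v,u=np.mgrid[:384,:512]
    P=np.stack([(u-info['cx'])/f*d,(v-info['cy'])/f*d,d],-1)
    return (P-np.array(info['t']))@np.array(info['R'])
def pr(o):
    print(round(o['clock'],2),'pos',np.round(o['eef_pos'],4),'F',np.round(o['ft_force'],1),'w',round(o['grip_width'],4),'j6',round(o['joint_pos'][5],2),'yaw x',np.round(Ro.from_quat(o['tool_rot']).as_matrix()[:,0],3))
E
python3 - <<'E'
from h import *
z=np.load('top0.npz');p,d=z['p'],z['d'];i=optics.camera_info('top')
P=cloud(i,d)
cr=cv2.resize(p[130:270,130:310][:,:,::-1],None,fx=4,fy=4,interpolation=cv2.INTER_CUBIC);cv2.imwrite('pics/crop.png',cr)
for n,(a,b,c,e),lo,hi in [('case',(230,285,160,235),.022,.045),('reader',(150,232,162,256),.05,.08)]:
    m=np.zeros(d.shape,np.uint8);s=(slice(c,e),slice(a,b));m[s]=((P[s][...,2]>lo)&(P[s][...,2]<hi))
    pts=P[m>0][:,:2];r=cv2.minAreaRect((pts*1000).astype(np.float32));print(n,m.sum(),np.round(P[m>0][:,2].mean(),4),r)
    print(np.round(cv2.boxPoints(r)))
for u,v in [(312,136),(105,157),(392,228)]:print(P[v,u])
E
```

```text
case 2001 0.0297 ((596.7003173828125, -21.865631103515625), (149.13693237304688, 99.37306213378906), 19.739519119262695)
[[510.  -0.]
 [543. -94.]
 [684. -43.]
 [650.  50.]]
reader 4858 0.061 ((559.5732421875, 134.85647583007812), (196.11354064941406, 165.39987182617188), 9.697579383850098)
[[449. 200.]
 [477.  37.]
 [670.  70.]
 [642. 233.]]
[ 0.78321907 -0.18588167  0.00226436]
[0.70525006 0.38910163 0.00481267]
[ 0.52318708 -0.38605194  0.05236654]
```

View pics/crop.png

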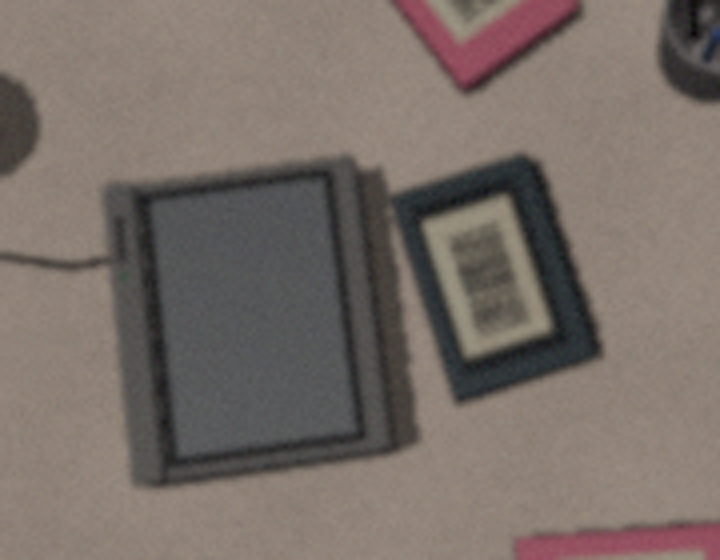

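The crop confirms it: the slate case (crop about (500,275)) has its label up and its lip on the right, away from the reader. The reader's stop strip is on the far left (crop x≈135). I'll add a helper that gives tool-axis shifts.

```bash
cat >> h.py <<'E'
C=np.array([.5596,.1349]);A=np.radians(9.7)
def w2r(p): 
    q=np.asarray(p)[:2]-C; return np.array([q@[np.cos(A),np.sin(A)],q@[-np.sin(A),np.cos(A)]])
def go(xr,yr,z,ang=None):
    "ang: tool x angle in reader frame, deg"
    o=get_obs();M=Ro.from_quat(o['tool_rot']).as_matrix()
    w=np.r_[C+xr*np.array([np.cos(A),np.sin(A)])+yr*np.array([-np.sin(A),np.cos(A)]),z]
    s=M.T@(w-o['eef_pos'])*100
    a=np.degrees(np.arctan2(M[1,0],M[0,0])-A)
    r=None if ang is None else -((ang-a+180)%360-180)
    print('shift cm',np.round(s,2),'len',round(np.linalg.norm(s),1),'roll',r,'| now r',np.round(w2r(o['eef_pos'])*1000,1),'z',round(o['eef_pos'][2],4),'ang',round(a,1),'j6',round(np.degrees(o['joint_pos'][5]),1),'F',np.round(o['ft_force'],1))
E
python3 -c "
from h import *
go(.010,-.255,.15,0)"; python3 -m inch --help | head -20
```

```text
shift cm [-22.71 -56.05   9.49] len 61.2 roll -84.41363778475767 | now r [-525.7 -535.8] z 0.2445 ang -84.4 j6 90.0 F [-0.6 -0.4 -0.9]invalid input: not JSON, or not a number
```

```bash
python3 -m inch '[[[8.5,-2.2,-5.5,0.5,-8],[8.5,-4.4,-11,1,-17],[8.5,-6.6,-16.5,2,-26],[8.5,-8.8,-22,3,-35],[8.5,-11,-27.5,4,-44]]]'; python3 -c "
from h import *
go(.010,-.255,.15,0)"
```

```text
clock: 0.72
eef_pos: [0.3691, -0.3017, 0.2042]
tool_rot: [0.965, -0.262, -0.001, -0.001]
ft_force: [0.4, 0.1, -0.4]
grip_width: 0.0852
shift cm [ 11.53 -28.44   5.43] len 31.2 roll -40.12928205230202 | now r [-261.4 -398.2] z 0.2042 ang -40.1 j6 81.1 F [ 0.4  0.1 -0.4]
```

```bash
python3 -m inch '[[[8.5,2.4,-5.7,1,-8],[8.5,4.8,-11.4,2,-16],[8.5,7.2,-17.1,3,-24],[8.5,9.6,-22.8,4,-32],[8.5,11.5,-28.4,5,-40]]]'; python3 - <<'E'
from h import *
go(.010,-.255,.05,0)
p,d=optics.camera('scene');cv2.imwrite('pics/s1.png',cv2.resize(p[100:300,130:400,::-1],None,fx=2.9,fy=2.9))
p,d=optics.camera('wrist');cv2.imwrite('pics/w1.png',p[:,:,::-1])
E
```

```text
clock: 1.35
eef_pos: [0.6133, -0.1136, 0.1534]
tool_rot: [0.996, 0.086, -0.001, -0.001]
ft_force: [0.4, -0.6, 0.3]
grip_width: 0.085
shift cm [-0.09  0.12 10.34] len 10.3 roll 0.1280278410795006 | now r [  11.1 -254. ] z 0.1534 ang 0.1 j6 69.6 F [ 0.4 -0.6  0.3]
```

View pics/s1.png

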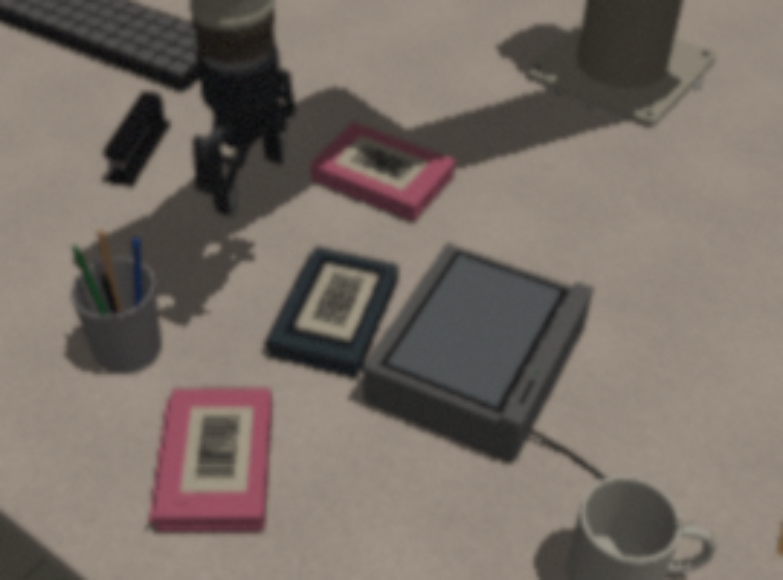

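View pics/w1.png

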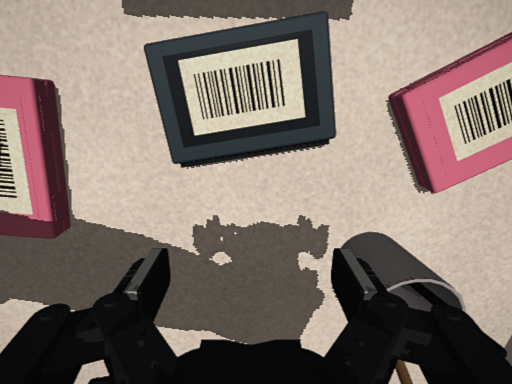

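The case lies square under the view and the fingers are clear of the pot and both pink look-alikes. I'll measure the fingertips from the wrist depth.

```bash
python3 - <<'E'
from h import *
o=get_obs();i=optics.camera_info('wrist');p,d=optics.camera('wrist');P=cloud(i,d)
M=Ro.from_quat(o['tool_rot']).as_matrix();T=(P-o['eef_pos'])@M
for u,v in [(150,258),(160,255),(140,275),(165,285),(345,258),(355,280),(335,285)]:print(u,v,np.round(T[v,u]*1000))
m=(T[:240+150,:,2]<.05)&(d>0)&(np.abs(T[...,0])<.075)&(T[...,2]>-.05)
q=T[m];print('max z',np.sort(q[:,2])[-50:][::10]*1000,'y',np.percentile(q[:,1]*1000,[0,2,50,98,100]),'x',np.percentile(q[:,0]*1000,[0,2,98,100]))
q=T[m&(T[...,2]>-.015)];print(len(q),q.min(0),q.max(0))
E
```

```text
150 258 [-46. -10. -12.]
160 255 [-42. -10. -10.]
140 275 [-46. -11. -27.]
165 285 [-42.   7. -10.]
345 258 [ 45. -10. -13.]
355 280 [ 43. -11. -30.]
335 285 [43.  8. -8.]
max z [-0.87814533 -0.61378495 -0.16245505  0.04758002  0.35244499] y [-13.90379656 -12.81305963  -7.95031144   9.8513843   13.15410698] x [-72.98225454 -64.3093734   66.01281532  74.7374347 ]
1306 [-0.05558628 -0.01126235 -0.01499464] [0.05694034 0.01173048 0.0010969 ]
```

```bash
python3 -m inch '[[[8.5,0,0,4,0],[8.5,0,0,8,0],[8.5,0,0,12,0],[8.5,0,0,14,0],[8.5,0,0,14.5,0]]]';python3 -m inch '[[[8.5,0,0,0.1,0],[8.5,0,-0.5,0.1,0],[8.5,0,-1.5,0.1,0],[8.5,0,-2.5,0.1,0],[8.5,0,-3.5,0.1,0]]]';  python3 -c "
from h import *
go(.010,-.20,.008,0)"
```

```text
clock: 2.12
eef_pos: [0.6098, -0.1126, 0.0051]
tool_rot: [0.996, 0.085, -0.004, -0.002]
ft_force: [-0.2, 1.1, -0.8]
grip_width: 0.0853
clock: 2.75
eef_pos: [0.6039, -0.0774, 0.0048]
tool_rot: [0.996, 0.085, -0.004, -0.002]
ft_force: [-0.8, -2.0, 1.0]
grip_width: 0.0852
shift cm [ 0.21 -1.67 -0.32] len 1.7 roll 0.036412492683069786 | now r [   7.9 -216.7] z 0.0048 ang 0.0 j6 72.9 F [-0.8 -2.   1. ]
```

```bash
python3 -m inch '[[[8.5,0.1,-0.4,0,0],[8.5,0.1,-0.8,0,0],[8.5,0.2,-1.2,0,0],[8.5,0.2,-1.5,0,0],[8.5,0.2,-1.7,0,0]]]';  python3 - <<'E'
from h import *
go(.010,-.20,.005,0)
p,d=optics.camera('top');cv2.imwrite('pics/t2.png',cv2.resize(p[140:270,130:310,::-1],None,fx=4,fy=4))
E
```

```text
clock: 3.38
eef_pos: [0.6032, -0.0602, 0.0048]
tool_rot: [0.996, 0.085, -0.004, -0.002]
ft_force: [-0.4, -1.5, 0.2]
grip_width: 0.0853
shift cm [-0.01  0.03 -0.02] len 0.0 roll 0.027834355065550653 | now r [  10.1 -199.7] z 0.0048 ang 0.0 j6 74.5 F [-0.4 -1.5  0.2]
```

View pics/t2.png

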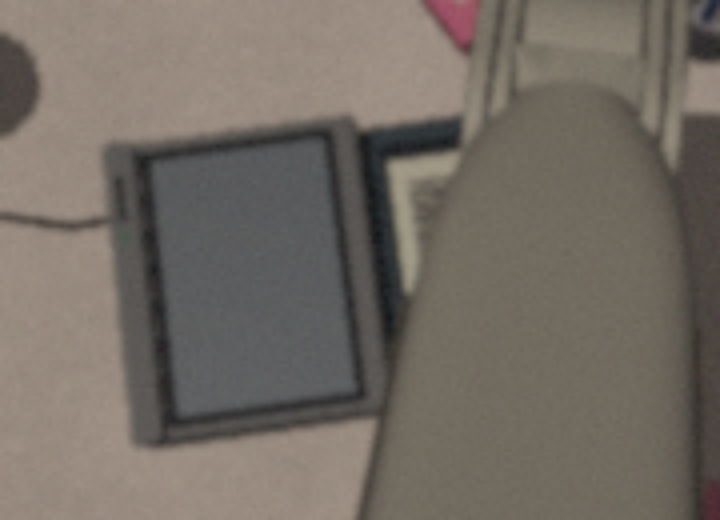

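The case is now square and nearly touching the reader. I'll press in small steps.

```bash
python3 -m inch '[[[8.5,0,-0.05,0,0],[8.5,0,-0.1,0,0],[8.5,0,-0.15,0,0],[8.5,0,-0.2,0,0],[8.5,0,-0.2,0,0]]]';  python3 - <<'E'
from h import *
go(.010,-.1985,.005,0)
E
```

```text
clock: 4.05
eef_pos: [0.603, -0.06, 0.0048]
tool_rot: [0.996, 0.084, -0.004, 0.0]
ft_force: [0.6, -7.0, -1.2]
grip_width: 0.0852
shift cm [ 0.01 -0.09 -0.02] len 0.1 roll -0.049844687182599046 | now r [   9.9 -199.4] z 0.0048 ang -0.0 j6 74.7 F [ 0.6 -7.  -1.2]
```

```bash
python3 -m inch '[[[8.5,0,-0.35,0,0],[8.5,0,-0.36,-0.15,0],[8.5,0,-0.38,-0.3,0],[8.5,0,-0.42,-0.5,0],[8.5,0,-0.5,-0.8,0]]]';  python3 - <<'E'
from h import *
go(.010,-.1985,.005,0)
p,d=optics.camera('scene');cv2.imwrite('pics/s3.png',cv2.resize(p[140:260,190:350,::-1],None,fx=4.8,fy=4.8))
E
```

```text
clock: 4.68
eef_pos: [0.603, -0.0605, 0.013]
tool_rot: [0.997, 0.083, -0.003, 0.005]
ft_force: [1.0, -18.1, -2.3]
grip_width: 0.0849
shift cm [ 0.02 -0.16  0.8 ] len 0.8 roll -0.23464838297897472 | now r [   9.9 -200. ] z 0.013 ang -0.2 j6 75.1 F [  1.  -18.1  -2.3]
```

View pics/s3.png

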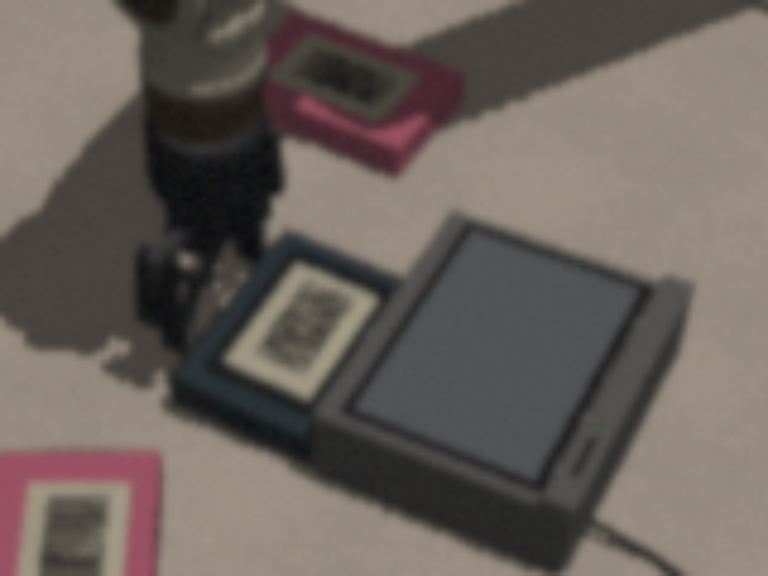

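```bash
cat >> h.py <<'E'
def tilt(cam='scene',zlo=.02,band=None,yr=(-.21,-.088),save=None):
    p,d=optics.camera(cam);P=cloud(optics.camera_info(cam),d)
    q=P[...,:2]-C;X=q@[np.cos(A),np.sin(A)];Y=q@[-np.sin(A),np.cos(A)];Z=P[...,2]
    m=(d>0)&(X>-.06)&(X<.085)&(Y>yr[0])&(Y<yr[1])&(Z>zlo)&(p.max(2)>0)
    # keep label-ish (bright) and dark points alike; robust profile
    for a in np.arange(yr[0],yr[1],.008):
        k=m&(Y>=a)&(Y<a+.008)
        if k.sum()>8: print(round(a*1000+4),'z p10/50/90',np.round(np.percentile(Z[k],[10,50,90])*1000,1),k.sum())
    if save: cv2.imwrite(save,cv2.resize(p[130:260,190:350,::-1],None,fx=4.5,fy=4.5))
E
python3 -c "
from h import *
tilt()"
```

```text
-206 z p10/50/90 [ 93.  346.7 476.9] 411
-198 z p10/50/90 [ 88.5 333.2 480. ] 462
-190 z p10/50/90 [ 60.4 227.  474.6] 658
-182 z p10/50/90 [ 79.8 303.1 486.6] 503
-174 z p10/50/90 [ 39.5 316.4 482.8] 591
-166 z p10/50/90 [133.5 312.5 467.9] 920
-158 z p10/50/90 [ 40.1 388.8 480.7] 758
-150 z p10/50/90 [ 38.3 412.4 483.8] 725
-142 z p10/50/90 [ 36.5 431.5 493.6] 518
-134 z p10/50/90 [ 35.5 457.2 501.1] 291
-126 z p10/50/90 [ 33.3  35.7 488. ] 121
-118 z p10/50/90 [31.8 34.5 36.3] 95
-110 z p10/50/90 [31.9 33.6 35.2] 91
-102 z p10/50/90 [31.1 33.2 35.3] 95
-94 z p10/50/90 [30.3 32.6 34.5] 52
```

It is tilting and the contact sticks: the lip has risen about 8 mm. I'll continue along the arc.

```bash
sed -i 's/&(p.max(2)>0)/\&(Z<.125)/' h.py; python3 -m inch '[[[8.5,0,-0.45,-0.3,0],[8.5,0,-0.55,-0.8,0],[8.5,0,-0.7,-1.3,0],[8.5,0,-0.9,-1.8,0],[8.5,0,-1.15,-2.3,0]]]';  python3 - <<'E'
from h import *
go(.010,-.1985,.005,0)
tilt(save='pics/s4.png')
E
```

```text
clock: 5.4
eef_pos: [0.6028, -0.0592, 0.0378]
tool_rot: [0.997, 0.08, -0.002, 0.015]
ft_force: [1.0, -31.0, 3.9]
grip_width: 0.085
shift cm [ 0.04 -0.11  3.28] len 3.3 roll -0.5447895596785202 | now r [   9.8 -198.6] z 0.0378 ang -0.5 j6 76.1 F [  1.  -31.    3.9]
-206 z p10/50/90 [ 50.3  94.7 117.4] 45
-198 z p10/50/90 [ 50.1  79.9 117.1] 55
-190 z p10/50/90 [ 49.8  83.  111.5] 138
-182 z p10/50/90 [ 50.3 104.1 119.6] 144
-174 z p10/50/90 [57.9 60.  62.7] 96
-166 z p10/50/90 [55.8 57.7 60. ] 95
-158 z p10/50/90 [53.2 55.5 58.3] 103
-150 z p10/50/90 [50.3 52.5 55.2] 103
-142 z p10/50/90 [47.7 50.4 53.4] 97
-134 z p10/50/90 [45.4 48.1 50.6] 102
-126 z p10/50/90 [42.6 45.3 47.8] 104
-118 z p10/50/90 [40.3 42.6 44.8] 103
-110 z p10/50/90 [37.6 39.9 42.4] 101
-102 z p10/50/90 [35.3 37.6 39.9] 105
-94 z p10/50/90 [33.2 35.3 36.8] 67
```

View pics/s4.png

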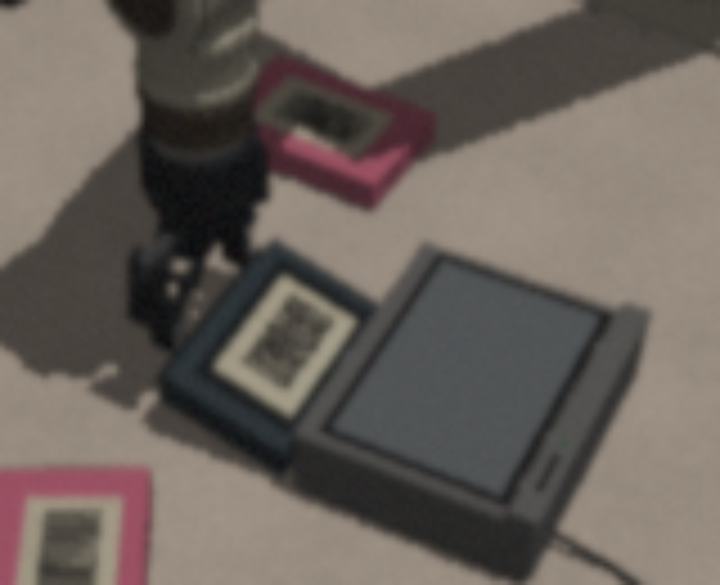

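The lid slopes about 17° and the foot is against the reader. My arc was pressing too hard (31 N), so I've corrected the path: lip y = 105cosθ + 15sinθ, z = 105sinθ + 15cosθ.

```bash
python3 -m inch '[[[8.5,0,-0.45,-0.2,0],[8.5,0,-0.55,-0.7,0],[8.5,0,-0.7,-1.2,0],[8.5,0,-0.9,-1.7,0],[8.5,0,-1.1,-2.2,0]]]';  python3 - <<'E'
from h import *
go(.010,-.1985,.005,0)
tilt(save='pics/s5.png')
E
```

```text
clock: 6.08
eef_pos: [0.6023, -0.0526, 0.062]
tool_rot: [0.997, 0.079, -0.001, 0.02]
ft_force: [0.7, -15.1, 6.3]
grip_width: 0.085
shift cm [-0.01  0.42  5.73] len 5.7 roll -0.6672515744849932 | now r [  10.5 -192. ] z 0.062 ang -0.7 j6 77.1 F [  0.7 -15.1   6.3]
-198 z p10/50/90 [ 70.7  90.9 121.3] 31
-190 z p10/50/90 [ 72.1  88.9 118.1] 50
-182 z p10/50/90 [ 71.9  93.2 118.8] 126
-174 z p10/50/90 [ 70.2  73.7 119.7] 81
-166 z p10/50/90 [77.8 79.7 82.1] 81
-158 z p10/50/90 [72.5 75.6 80. ] 116
-150 z p10/50/90 [68.8 71.6 74.9] 114
-142 z p10/50/90 [63.3 66.7 69.6] 117
-134 z p10/50/90 [57.6 61.3 64.7] 117
-126 z p10/50/90 [53.  56.2 60. ] 119
-118 z p10/50/90 [48.3 51.8 54.7] 110
-110 z p10/50/90 [43.1 46.8 50.1] 119
-102 z p10/50/90 [38.2 41.3 44.7] 114
-94 z p10/50/90 [34.9 37.4 40.7] 83
```

View pics/s5.png

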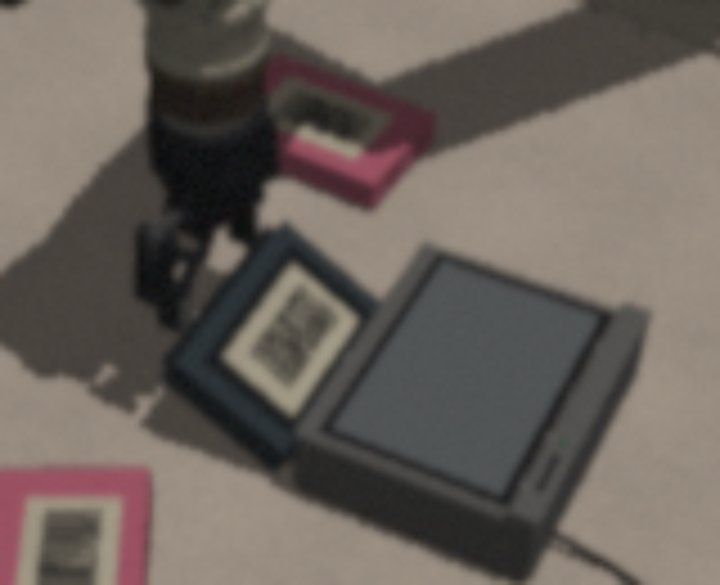

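Tilt is now about 30° at 15 N, tracking well. Next arc segment.

```bash
python3 -m inch '[[[8.5,0,-0.5,-0.4,0],[8.5,0,-0.9,-0.9,0],[8.5,0,-1.3,-1.4,0],[8.5,0,-1.75,-1.8,0],[8.5,0,-2.25,-2.1,0]]]';  python3 - <<'E'
from h import *
go(.010,-.1985,.005,0)
tilt(save='pics/s6.png',yr=(-.2,-.06))
E
```

```text
clock: 6.75
eef_pos: [0.5998, -0.0314, 0.0848]
tool_rot: [0.997, 0.079, 0.0, 0.023]
ft_force: [-1.6, -8.2, 8.4]
grip_width: 0.0846
shift cm [-0.11  2.42  8.1 ] len 8.5 roll -0.6761886742846457 | now r [  11.6 -170.7] z 0.0848 ang -0.7 j6 79.2 F [-1.6 -8.2  8.4]
-180 z p10/50/90 [87.7 93.8 99.2] 10
-172 z p10/50/90 [ 89.4 103.5 118. ] 30
-164 z p10/50/90 [ 92.8 107.3 120.6] 49
-156 z p10/50/90 [ 90.   93.8 106.2] 117
-148 z p10/50/90 [91.9 94.9 97.7] 55
-140 z p10/50/90 [89.2 94.1 97.5] 133
-132 z p10/50/90 [79.3 84.2 89.1] 145
-124 z p10/50/90 [68.2 73.7 79. ] 149
-116 z p10/50/90 [57.8 63.5 68.4] 132
-108 z p10/50/90 [47.3 52.  58.2] 147
-100 z p10/50/90 [37.1 41.6 47. ] 135
-92 z p10/50/90 [31.7 35.2 38.1] 48
-84 z p10/50/90 [58.6 60.7 61.8] 27
-76 z p10/50/90 [59.4 61.2 63.3] 99
-68 z p10/50/90 [59.5 61.6 63.5] 97
-60 z p10/50/90 [59.8 61.8 63.3] 53
```

View pics/s6.png

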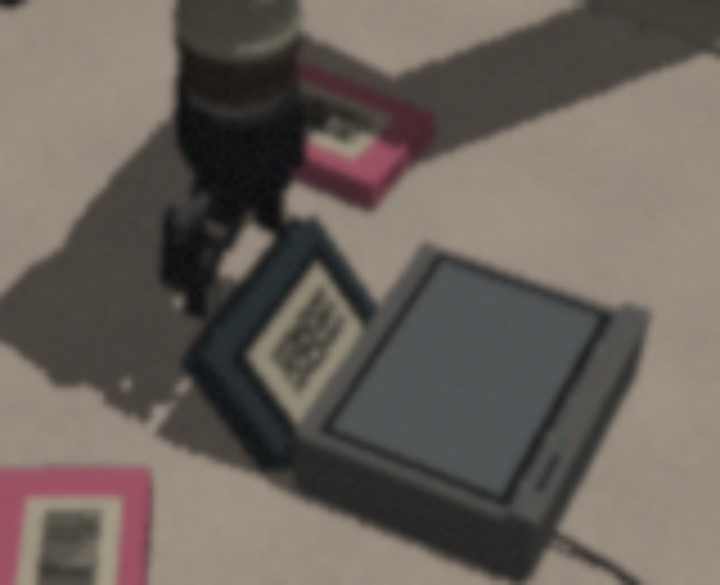

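```bash
python3 -m inch '[[[8.5,0,-0.9,-0.5,0],[8.5,0,-1.6,-0.8,0],[8.5,0,-2.3,-1.0,0],[8.5,0,-3.0,-1.1,0],[8.5,0,-3.6,-1.2,0]]]';  python3 - <<'E'
from h import *
go(.010,-.1985,.005,0)
tilt(save='pics/s7.png',yr=(-.2,-.06))
E
```

```text
clock: 7.42
eef_pos: [0.5955, 0.0048, 0.099]
tool_rot: [0.997, 0.079, 0.003, 0.023]
ft_force: [-2.4, -5.3, 17.1]
grip_width: 0.085
shift cm [-0.29  5.98  9.69] len 11.4 roll -0.6550783361900301 | now r [  13.4 -134.2] z 0.099 ang -0.7 j6 82.7 F [-2.4 -5.3 17.1]
-140 z p10/50/90 [104.1 113.7 121.8] 18
-132 z p10/50/90 [ 97.2 104.5 121. ] 49
-124 z p10/50/90 [ 98.4 105.4 120.7] 75
-116 z p10/50/90 [100.5 104.5 107.9] 118
-108 z p10/50/90 [101.  103.  104.7] 94
-100 z p10/50/90 [ 73.2  87.3 100.6] 248
-92 z p10/50/90 [43.8 56.3 68.8] 205
-84 z p10/50/90 [58.3 60.  62.3] 28
-76 z p10/50/90 [59.4 61.2 63.3] 99
-68 z p10/50/90 [59.7 61.7 63.5] 98
-60 z p10/50/90 [60.2 62.  64. ] 49
```

View pics/s7.png

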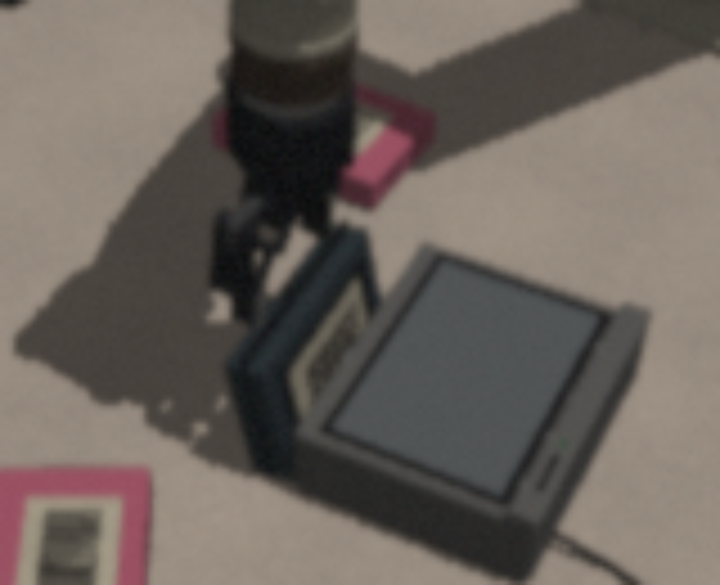

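Tilt is about 75°, so the case is just past balance. The fingertips now sit over the shoulder beside the lip. I'll raise a little and push the lip upright.

```bash
python3 -m inch '[[[8.5,0,-0.3,-0.4,0],[8.5,0,-0.9,-0.45,0],[8.5,0,-1.5,-0.45,0],[8.5,0,-2.1,-0.45,0],[8.5,0,-2.5,-0.45,0]]]';  python3 - <<'E'
from h import *
go(.010,-.1985,.005,0)
tilt(save='pics/s8.png',yr=(-.2,-.06))
E
```

```text
clock: 8.1
eef_pos: [0.5911, 0.0303, 0.1024]
tool_rot: [0.997, 0.079, 0.003, 0.024]
ft_force: [-0.9, -5.2, 3.8]
grip_width: 0.0849
shift cm [-0.26  8.53 10.16] len 13.3 roll -0.5965240761364328 | now r [  13.4 -108.4] z 0.1024 ang -0.6 j6 85.2 F [-0.9 -5.2  3.8]
-116 z p10/50/90 [109.  113.  117.7] 10
-108 z p10/50/90 [100.  102.6 118.7] 75
-100 z p10/50/90 [100.9 105.3 118.6] 86
-92 z p10/50/90 [ 99.6 101.5 107.7] 125
-84 z p10/50/90 [ 61.   87.1 100.9] 280
-76 z p10/50/90 [59.2 61.2 63.4] 102
-68 z p10/50/90 [59.9 61.5 63.5] 98
-60 z p10/50/90 [59.8 61.3 63.3] 45
```

View pics/s8.png

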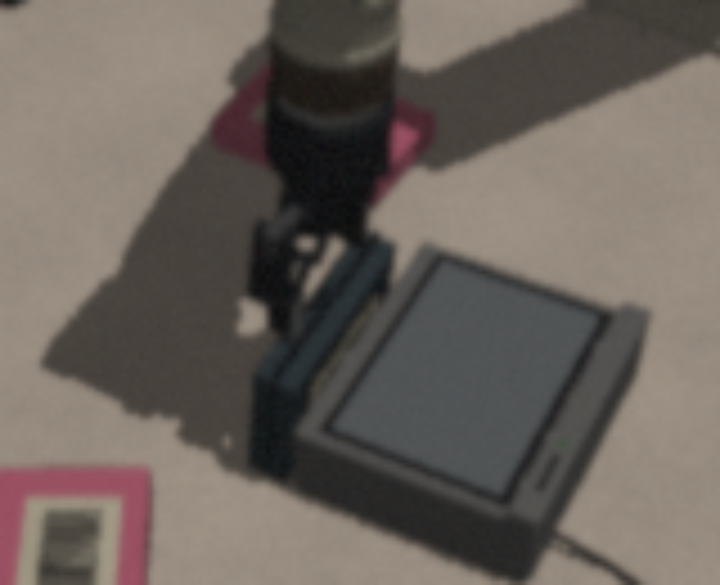

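The case stands upright, label against the reader front. Backing off and going up.

```bash
python3 -m inch '[[[8.5,0,0.4,-0.1,0],[8.5,0,0.8,-0.5,0],[8.5,0,0.8,-2,0],[8.5,0,0.8,-4,0],[8.5,0,0.8,-6,0]]]';  python3 - <<'E'
from h import *
go(.013,-.0985,.165,-90)
tilt(save='pics/s9.png',yr=(-.2,-.06))
p,d=optics.camera('top');cv2.imwrite('pics/t9.png',cv2.resize(p[140:270,130:310,::-1],None,fx=4,fy=4))
E
```

```text
clock: 8.78
eef_pos: [0.5921, 0.0258, 0.1645]
tool_rot: [0.997, 0.079, 0.003, 0.023]
ft_force: [0.4, 0.7, -0.3]
grip_width: 0.0852
shift cm [-0.08 -1.45 -0.12] len 1.5 roll 89.40117353422492 | now r [  13.7 -113. ] z 0.1645 ang -0.6 j6 84.7 F [ 0.4  0.7 -0.3]
-116 z p10/50/90 [ 98.3 100.2 101.7] 74
-108 z p10/50/90 [ 99.2 102.3 107.2] 58
-100 z p10/50/90 [ 98.6 101.1 106.2] 124
-92 z p10/50/90 [ 52.5  82.3 100.6] 324
-84 z p10/50/90 [57.7 60.7 85. ] 47
-76 z p10/50/90 [59.2 61.2 63. ] 95
-68 z p10/50/90 [59.9 61.8 63.9] 102
-60 z p10/50/90 [60.4 61.7 63.5] 45
```

View pics/s9.png

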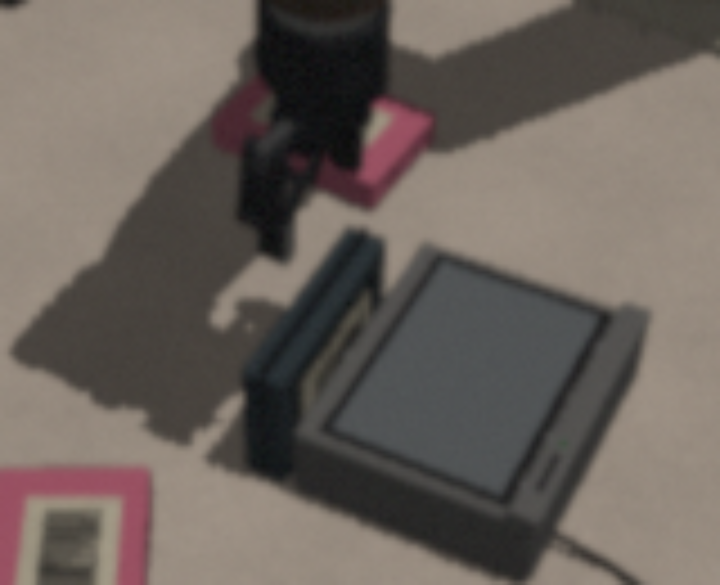

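View pics/t9.png

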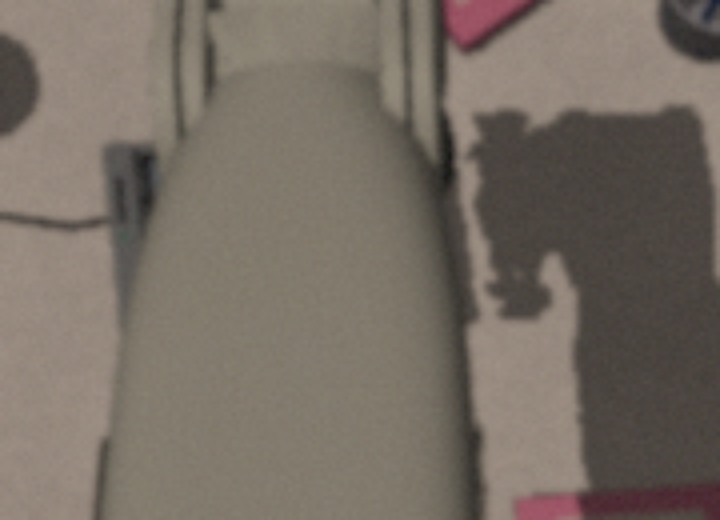

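```bash
python3 - <<'E'
from h import *
for cam in ['scene','wrist']:
    p,d=optics.camera(cam);P=cloud(optics.camera_info(cam),d)
    q=P[...,:2]-C;X=q@[np.cos(A),np.sin(A)];Y=q@[-np.sin(A),np.cos(A)];Z=P[...,2]
    m=(d>0)&(X>-.09)&(X<.12)&(Y>-.13)&(Y<-.07)&(Z>.094)&(Z<.110)
    pts=(np.c_[X[m],Y[m]]*1000).astype(np.float32)
    print(cam,m.sum(),cv2.minAreaRect(pts),np.percentile(pts[:,0],[1,99]),np.percentile(pts[:,1],[1,50,99]))
    l=m&(Z>.1035); print('lip',l.sum(),np.percentile(X[l],[2,98]),np.median(Y[l]), np.polyfit(X[l],Y[l],1))
    if cam=='wrist': cv2.imwrite('pics/w9.png',p[:,:,::-1])
E
```

```text
scene 417 ((23.824966430664062, -103.04533386230469), (30.024818420410156, 151.08401489257812), 89.55744171142578) [-47.21884247  98.08769043] [-117.58713928 -101.75423431  -88.45256897]
lip 68 [-0.04463425  0.0905249 ] -0.10313777027741047 [ 0.00192741 -0.10330318]
wrist 7716 ((23.900123596191406, -103.80863952636719), (30.11168098449707, 147.2960205078125), 89.98683166503906) [-47.21346645  95.03755531] [-117.96649475 -102.09078217  -89.21023407]
lip 978 [-0.04299978  0.08895814] -0.10402889687800401 [-0.0005919  -0.10402771]
```

View pics/w9.png

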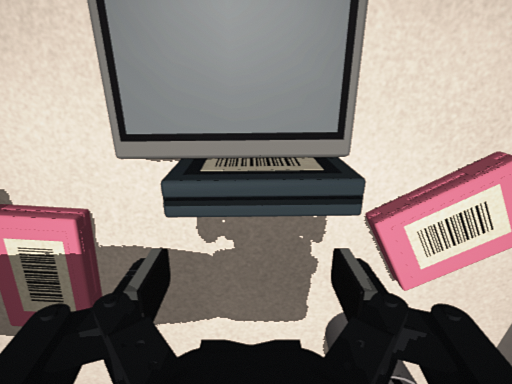

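The case stands square and free at reader (24, −103) mm, with the label facing the reader. I'll grasp from above with the jaws across its thickness, which means rolling the tool about 90°.

```bash
python3 -m inch '[[[8.5,0,0,-0.5,9],[8.5,0,0,-0.5,19],[8.5,0,0,-0.5,29],[8.5,0,0,-0.5,39],[8.5,0,0,-0.5,48]]]';  python3 -m inch '[[[8.5,0,0,0,10],[8.5,0,0,0,20],[8.5,0,0,0,30],[8.5,0,0,0,40],[8.5,0,0,0,41]]]';python3 - <<'E'
from h import *
go(.024,-.1035,.165,-90)
E
```

```text
clock: 9.6
eef_pos: [0.5915, 0.026, 0.1673]
tool_rot: [0.942, -0.335, 0.012, 0.02]
ft_force: [-0.2, 0.1, 0.7]
grip_width: 0.0851
clock: 10.22
eef_pos: [0.5908, 0.0259, 0.1662]
tool_rot: [0.765, -0.644, 0.017, 0.016]
ft_force: [0.1, -0.1, -0.8]
grip_width: 0.0854
shift cm [-0.92 -1.16  0.08] len 1.5 roll 0.165260178827225 | now r [  12.4 -112.7] z 0.1662 ang -89.8 j6 173.9 F [ 0.1 -0.1 -0.8]
```

```bash
python3 -m inch '[[[8.5,-0.9,-1.2,0,0],[8.5,-0.9,-1.2,0,0],[8.5,-0.9,-1.2,0.5,0],[8.5,-0.9,-1.2,1,0],[8.5,-0.9,-1.2,1.5,0]]]';python3 - <<'E'
from h import *
go(.024,-.1035,.085,-90)
p,d=optics.camera('wrist');cv2.imwrite('pics/w10.png',p[:,:,::-1])
E
```

```text
clock: 10.85
eef_pos: [0.6009, 0.036, 0.1503]
tool_rot: [0.765, -0.644, 0.017, 0.016]
ft_force: [-0.3, -0.3, -0.2]
grip_width: 0.0846
shift cm [-0.4  -0.01  6.52] len 6.5 roll 0.1669749482738041 | now r [  24.1 -104.4] z 0.1503 ang -89.8 j6 174.8 F [-0.3 -0.3 -0.2]
```

View pics/w10.png

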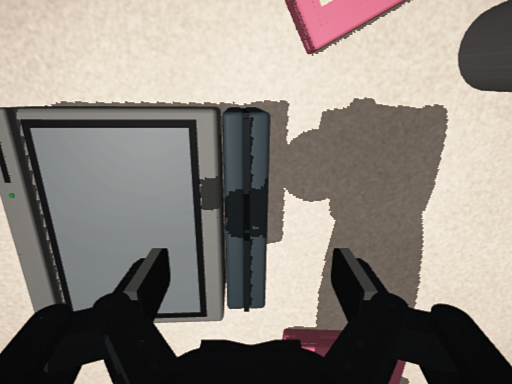

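The case (u 225–270) sits between the fingers (u 165–335). Descending and closing.

```bash
python3 -m inch '[[[8.5,-0.1,0,1.5,0],[8.5,-0.2,0,3,0],[8.5,-0.3,0,4.5,0],[8.5,-0.4,0,6,0],[8.5,-0.4,0,6.5,0]]]';python3 -m inch '[[[6,0,0,0,0],[4,0,0,0,0],[2,0,0,0,0],[2,0,0,0,0],[2,0,0,0,0]]]';python3 - <<'E'
from h import *
go(.024,-.1035,.180,-90)
tilt(save='pics/s11.png',yr=(-.2,-.06))
E
```

```text
clock: 11.52
eef_pos: [0.5992, 0.0368, 0.0826]
tool_rot: [0.765, -0.643, 0.016, 0.017]
ft_force: [0.4, -0.5, 0.3]
grip_width: 0.0851
clock: 12.15
eef_pos: [0.6, 0.0372, 0.0837]
tool_rot: [0.765, -0.643, 0.016, 0.016]
ft_force: [-0.3, 1.7, 4.6]
grip_width: 0.0294
shift cm [ 0.47 -0.03 -9.62] len 9.6 roll 0.1799430993559099 | now r [  23.4 -103.2] z 0.0837 ang -89.8 j6 174.9 F [-0.3  1.7  4.6]
-132 z p10/50/90 [ 85.4 101.9 120.3] 11
-124 z p10/50/90 [ 87.6 106.3 119.9] 19
-116 z p10/50/90 [ 99.5 101.6 119.9] 63
-108 z p10/50/90 [ 99.2 101.2 105.6] 44
-100 z p10/50/90 [ 98.8 102.5 107. ] 74
-92 z p10/50/90 [ 52.   85.4 101.1] 126
-84 z p10/50/90 [ 57.5  78.3 101.4] 111
-76 z p10/50/90 [ 59.7  62.2 120.3] 124
-68 z p10/50/90 [59.9 62.2 65. ] 105
-60 z p10/50/90 [60.2 61.9 63.9] 53
```

View pics/s11.png

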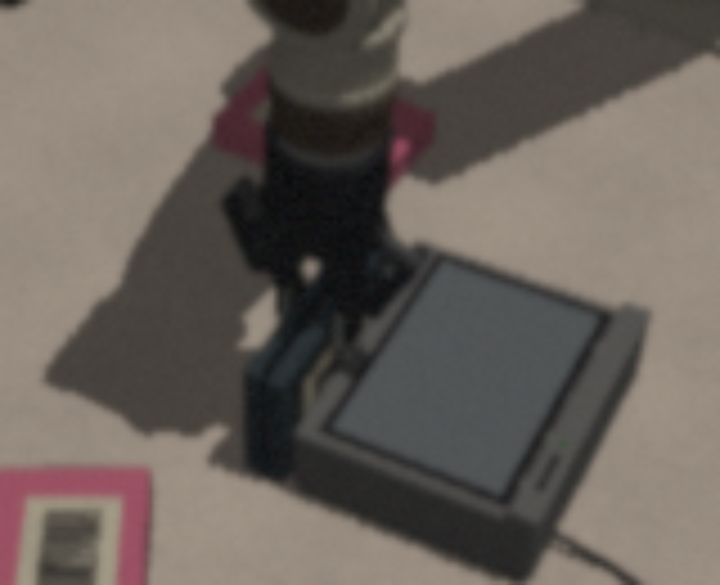

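Gripped, with the opening at 29.4 mm. Lifting straight up.

```bash
python3 -m inch '[[[2,0.1,0,-1,0],[2,0.1,0,-3,0],[2,0.3,0,-5.5,0],[2,0.4,0,-8,0],[2,0.5,0,-10.5,0]]]';python3 - <<'E'
from h import *
go(.0,.044,.20,90)
E
```

```text
clock: 12.82
eef_pos: [0.5996, 0.0367, 0.1891]
tool_rot: [0.765, -0.644, 0.016, 0.017]
ft_force: [0.1, 0.7, -2.8]
grip_width: 0.0287
shift cm [-14.7    2.26  -1.76] len 15.0 roll -179.8264826492906 | now r [  22.9 -103.6] z 0.1891 ang -89.8 j6 174.9 F [ 0.1  0.7 -2.8]
```

```bash
python3 -m inch '[[[2,-2,0.3,-0.4,-9],[2,-5,0.7,-0.8,-19],[2,-8,1.2,-1.2,-29],[2,-11,1.7,-1.5,-39],[2,-14,2.2,-1.7,-49]]]'; python3 -m inch '[[[2,0,0,0,-10],[2,0,0,0,-20],[2,0,0,0,-30],[2,0,0,0,-40],[2,0,0,0,-50]]]';python3 -m inch '[[[2,0,0,0,-10],[2,0,0,0,-20],[2,0,0,0,-30],[2,0,0,0,-40],[2,0,0,0,-50]]]';python3 - <<'E'
from h import *
go(.0,.044,.20,90)
E
```

```text
clock: 13.45
eef_pos: [0.5531, 0.1718, 0.1994]
tool_rot: [0.964, -0.266, 0.007, 0.023]
ft_force: [0.7, 0.8, -1.7]
grip_width: 0.029
clock: 14.08
eef_pos: [0.5525, 0.1714, 0.1989]
tool_rot: [0.985, 0.169, -0.005, 0.024]
ft_force: [-0.0, 1.0, -1.7]
grip_width: 0.029
clock: 14.7
eef_pos: [0.5519, 0.1708, 0.1983]
tool_rot: [0.82, 0.572, -0.015, 0.02]
ft_force: [0.4, -0.2, -1.9]
grip_width: 0.029
shift cm [ 0.7  -0.23 -0.21] len 0.8 roll -29.899265877208336 | now r [-1.5 36.7] z 0.1983 ang 60.1 j6 38.7 F [ 0.4 -0.2 -1.9]
```

```bash
python3 -m inch '[[[2,0.2,0,0,-10],[2,0.5,-0.2,0,-20],[2,0.7,-0.2,0,-30],[2,0.7,-0.2,0,-30],[2,0.7,-0.2,0,-30]]]';python3 - <<'E'
from h import *
go(.0,.044,.20,90)
for cam in ['scene','wrist']:
    p,d=optics.camera(cam);cv2.imwrite(f'pics/{cam}12.png',p[:,:,::-1] if cam=='wrist' else cv2.resize(p[90:260,200:400,::-1],None,fx=3.5,fy=3.5))
    P=cloud(optics.camera_info(cam),d)
    q=P[...,:2]-C;X=q@[np.cos(A),np.sin(A)];Y=q@[-np.sin(A),np.cos(A)];Z=P[...,2]
    for lo,hi in [(.11,.13),(.13,.15),(.15,.17),(.17,.19),(.19,.21),(.21,.225)]:
        m=(d>0)&(abs(X)>.04)&(abs(X)<.1)&(Y>.0)&(Y<.09)&(Z>lo)&(Z<hi)
        if m.sum()>20: print(cam,lo,m.sum(),np.round(np.percentile(X[m],[1,99])*1000,1),np.round(np.percentile(Y[m],[2,50,98])*1000,1))
    m=(d>0)&(abs(X)<.1)&(Y>.0)&(Y<.09)&(Z>.205)&(Z<.225)&((X>.03)|(X<-.03))
    if m.sum()>20: print(np.polyfit(X[m],Y[m],1),np.percentile(Z[m],[2,50,98]))
E
```

```text
clock: 15.32
eef_pos: [0.5522, 0.1778, 0.1976]
tool_rot: [0.645, 0.764, -0.02, 0.015]
ft_force: [0.6, -0.0, -1.6]
grip_width: 0.0292
shift cm [ 0.03  0.01 -0.24] len 0.2 roll -0.009149680487155365 | now r [-0.1 43.6] z 0.1976 ang 90.0 j6 9.5 F [ 0.6 -0.  -1.6]
scene 0.11 48 [-57.3  72. ] [23.9 43.7 53.1]
scene 0.13 71 [-45.6  72.3] [25.3 42.1 54.2]
scene 0.15 69 [42.7 72.7] [26.4 44.2 55.8]
scene 0.17 74 [40.5 73.3] [27.9 46.6 57.5]
scene 0.19 84 [22.1 73.9] [29.8 47.3 58.8]
scene 0.21 122 [40.6 72.3] [30.3 45.3 58.3]
[0.06382901 0.04142042] [0.20569978 0.21343275 0.22070585]
wrist 0.13 43 [-76.  -74.8] [26.6 39.5 49.6]
wrist 0.15 86 [-75.7 -74.4] [27.8 40.2 51.8]
wrist 0.17 102 [-75.2 -74. ] [29.3 42.1 53. ]
wrist 0.19 135 [-74.9 -73.6] [30.4 43.5 54.8]
wrist 0.21 6154 [-74.3 -40.4] [30.  44.3 58.1]
[0.00068535 0.04410243] [0.21163623 0.21466694 0.22135764]
```

View pics/scene12.png

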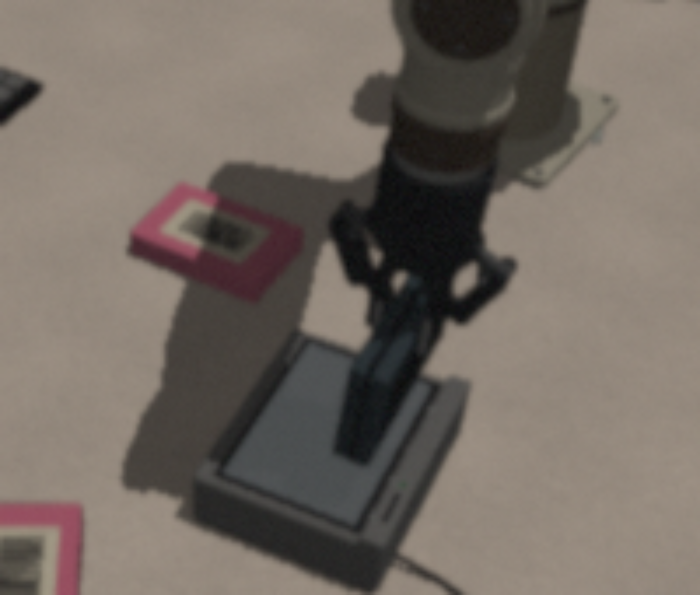

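View pics/wrist12.png

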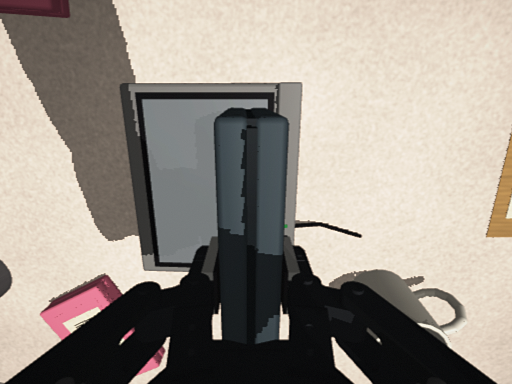

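The case is held centred (x −75…+73), lip up, label toward −y, leaning about 0.06 rad. I'll lower it onto the glass near the stop.

```bash
python3 -m inch '[[[2,0.2,0,1.5,0],[2,0.4,0,3,0],[2,0.6,0,4.2,0],[2,0.7,0,5.0,0],[2,0.8,0,5.3,0]]]';python3 - <<'E'
from h import *
go(.0,.048,.145,90)
E
```

```text
clock: 16.05
eef_pos: [0.5499, 0.1825, 0.1449]
tool_rot: [0.645, 0.764, -0.021, 0.015]
ft_force: [-7.1, -3.9, 11.5]
grip_width: 0.0294
shift cm [-0.05  0.15 -0.01] len 0.2 roll 0.030044381739259052 | now r [-1.5 48.5] z 0.1449 ang 90.0 j6 10.0 F [-7.1 -3.9 11.5]
```

Touchdown. I'll ease up slightly and open.

```bash
python3 -m inch '[[[2,0,0,-0.1,0],[3.5,0,0,-0.1,0],[5,0,0,-0.1,0],[7,0,0,-0.1,0],[8.5,0,0,-0.1,0]]]';python3 - <<'E'
from h import *
go(.0,.048,.145,90)
for cam in ['scene','wrist']:
    p,d=optics.camera(cam);cv2.imwrite(f'pics/{cam}13.png',p[:,:,::-1] if cam=='wrist' else cv2.resize(p[90:260,200:400,::-1],None,fx=3.5,fy=3.5))
    P=cloud(optics.camera_info(cam),d)
    q=P[...,:2]-C;X=q@[np.cos(A),np.sin(A)];Y=q@[-np.sin(A),np.cos(A)];Z=P[...,2]
    for lo,hi in [(.075,.09),(.09,.11),(.11,.13),(.13,.155),(.155,.17)]:
        m=(d>0)&(abs(X)>.03)&(abs(X)<.1)&(Y>.0)&(Y<.09)&(Z>lo)&(Z<hi)
        if m.sum()>20: print(cam,lo,m.sum(),np.round(np.percentile(X[m],[1,99])*1000,1),np.round(np.percentile(Y[m],[2,50,98])*1000,1))
E
```

```text
clock: 16.68
eef_pos: [0.55, 0.1826, 0.146]
tool_rot: [0.645, 0.764, -0.021, 0.015]
ft_force: [-0.4, -0.3, -0.4]
grip_width: 0.0835
shift cm [-0.06  0.14  0.1 ] len 0.2 roll 0.029277106876577363 | now r [-1.4 48.6] z 0.146 ang 90.0 j6 10.0 F [-0.4 -0.3 -0.4]
scene 0.075 66 [-70.9  71.4] [29.1 52.8 58.7]
scene 0.09 90 [-73.4  70.6] [30.4 55.1 58.4]
scene 0.11 95 [-70.5  70.9] [29.1 52.7 58.6]
scene 0.13 105 [-57.8  71.7] [29.6 52.8 58.4]
scene 0.155 176 [-39.5  70.5] [29.1 44.3 57.4]
wrist 0.075 22 [-77.5 -76.4] [31.1 37.6 52.9]
wrist 0.09 27 [-77.4 -76.5] [39.3 47.7 55.6]
wrist 0.11 36 [-77.5 -76.4] [31.2 39.5 56.1]
wrist 0.13 114 [-77.4 -76.3] [31.3 40.9 56. ]
wrist 0.155 8184 [-76.7  36.1] [28.6 43.5 56.8]
```

View pics/scene13.png

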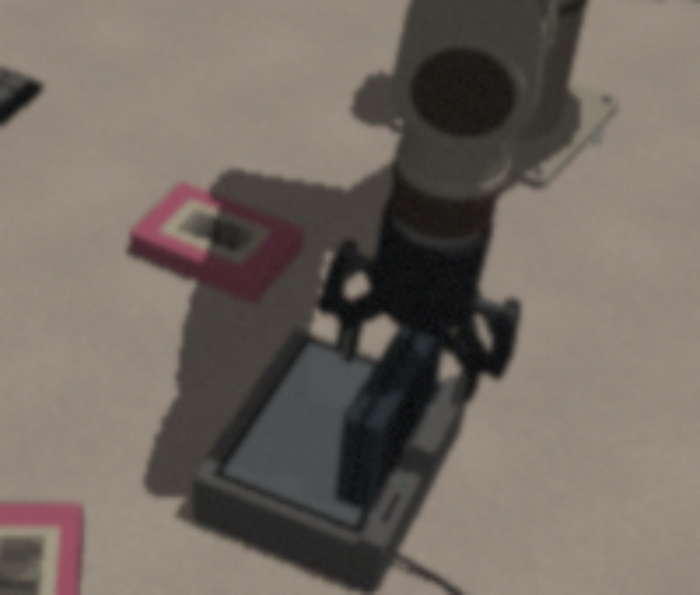

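View pics/wrist13.png

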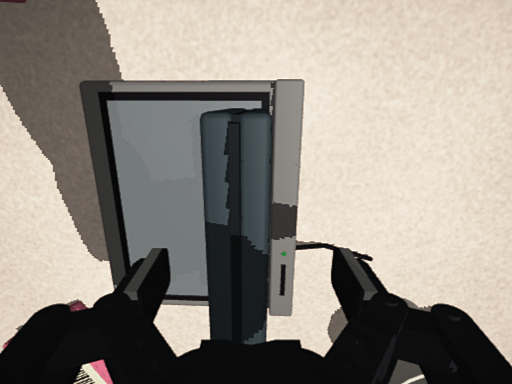

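The case stands on the glass at y 29–58, x centre −2, upright and free. The plan is to roll the straddling fingers about 35°. The rear finger nudges the top toward −y past balance, and the front finger catches it and lowers it. The rear finger then slips out past the case's side.

```bash
python3 -m inch '[[[8.5,-0.1,0.6,0.3,7],[8.5,-0.2,1.2,0.6,15],[8.5,-0.2,1.8,0.9,23],[8.5,-0.2,2.4,1.2,31],[8.5,-0.2,2.8,1.4,35]]]';python3 - <<'E'
from h import *
go(.027,.046,.132,55)
for cam in ['wrist']:
    p,d=optics.camera(cam);cv2.imwrite(f'pics/{cam}14.png',p[:,:,::-1] )
E
```

```text
clock: 17.4
eef_pos: [0.578, 0.1846, 0.1314]
tool_rot: [0.845, 0.534, -0.016, 0.021]
ft_force: [-0.4, 0.2, -0.1]
grip_width: 0.0847
shift cm [ 0.04  0.03 -0.06] len 0.1 roll -0.17459674487525945 | now r [26.5 45.9] z 0.1314 ang 54.8 j6 44.5 F [-0.4  0.2 -0.1]
```

View pics/wrist14.png

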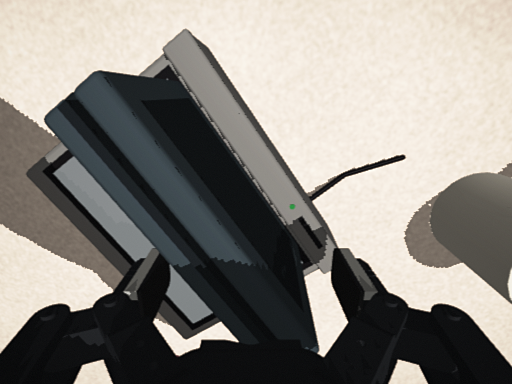

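```bash
python3 -m inch '[[[8.5,-0.6,0.4,0,0],[8.5,-1.15,0.8,0,0],[8.5,-1.4,1.0,0,0],[8.5,-1.7,1.2,0,0],[8.5,-2.0,1.4,0,0]]]';python3 - <<'E'
from h import *
go(.027,.022,.132,55)
tilt(yr=(-.02,.07),save='pics/s15.png')
for cam in ['wrist']:
    p,d=optics.camera(cam);cv2.imwrite(f'pics/{cam}15.png',p[:,:,::-1] )
E
```

```text
clock: 18.08
eef_pos: [0.5824, 0.1604, 0.1326]
tool_rot: [0.845, 0.533, -0.016, 0.021]
ft_force: [-0.0, 0.1, 0.1]
grip_width: 0.0853
shift cm [ 0.07 -0.03  0.05] len 0.1 roll -0.22916850738468497 | now r [26.8 21.3] z 0.1326 ang 54.8 j6 42.2 F [-0.   0.1  0.1]
-16 z p10/50/90 [60.3 62.2 64. ] 106
-8 z p10/50/90 [60.5 62.2 64.2] 75
0 z p10/50/90 [60.3 62.  63.4] 58
8 z p10/50/90 [60.1 61.9 63.6] 47
16 z p10/50/90 [60.3 61.8 63.5] 33
24 z p10/50/90 [ 60.7  63.4 117.1] 41
32 z p10/50/90 [ 60.4  81.4 116.1] 61
40 z p10/50/90 [ 61.4  86.8 118.5] 52
48 z p10/50/90 [ 61.4  87.4 119.1] 63
56 z p10/50/90 [ 60.7  74.7 100.9] 155
64 z p10/50/90 [67.  68.9 70.8] 90
72 z p10/50/90 [66.7 69.2 71.3] 31
```

View pics/wrist15.png

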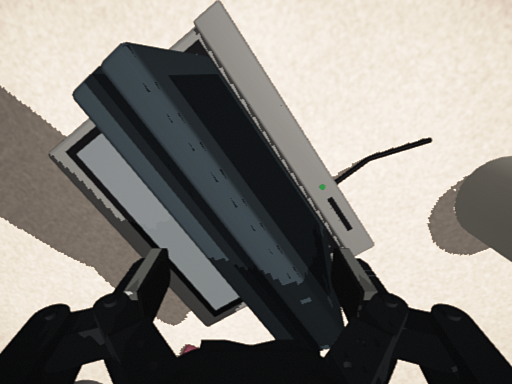

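View pics/s15.png

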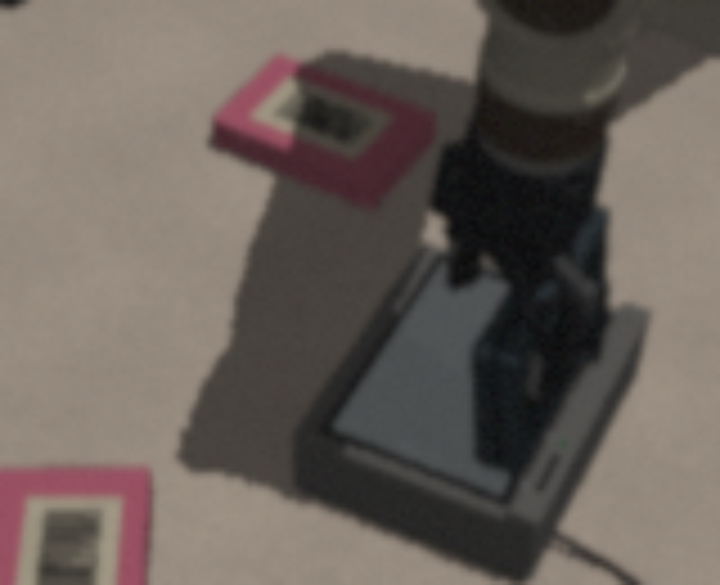

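The contact is off-centre and would yaw the case, so I'll re-square the straddle near its middle before tipping.

```bash
python3 -c "
from h import *
go(.020,.044,.132,90)"; python3 -m inch '[[[8.5,0.6,-0.4,0,0],[8.5,1.2,-0.9,0,-8],[8.5,1.3,-1.5,0,-17],[8.5,1.4,-1.85,0,-26],[8.5,1.4,-1.85,0,-35]]]';python3 - <<'E'
from h import *
go(.020,.044,.132,90)
for cam in ['wrist']:
    p,d=optics.camera(cam);cv2.imwrite(f'pics/{cam}16.png',p[:,:,::-1] )
    P=cloud(optics.camera_info(cam),d)
    q=P[...,:2]-C;X=q@[np.cos(A),np.sin(A)];Y=q@[-np.sin(A),np.cos(A)];Z=P[...,2]
    m=(d>0)&(abs(X)<.1)&(Y>.0)&(Y<.09)&(Z>.152)&(Z<.17)
    pts=(np.c_[X[m],Y[m]]*1000).astype(np.float32);print(cv2.minAreaRect(pts),pts.min(0),pts.max(0))
    m&=Z>.163;print(np.polyfit(X[m],Y[m],1))
E
```

```text
shift cm [ 1.48 -1.88 -0.06] len 2.4 roll -35.26094717268728 | now r [26.8 21. ] z 0.1325 ang 54.7 j6 42.3 F [ 0.6 -0.2  0.8]
clock: 18.8
eef_pos: [0.5714, 0.1816, 0.1313]
tool_rot: [0.644, 0.765, -0.021, 0.015]
ft_force: [-0.4, -0.2, -1.1]
grip_width: 0.0853
shift cm [-0.    0.05 -0.07] len 0.1 roll 0.14379886266681297 | now r [19.5 44. ] z 0.1313 ang 90.1 j6 9.1 F [-0.4 -0.2 -1.1]
((-15.948192596435547, 45.147430419921875), (89.97280883789062, 122.36498260498047), 89.65863037109375) [-7.7202087e+01  6.7633064e-03] [45.23031 89.97926]
[-0.0059246   0.04201236]
```

View pics/wrist16.png

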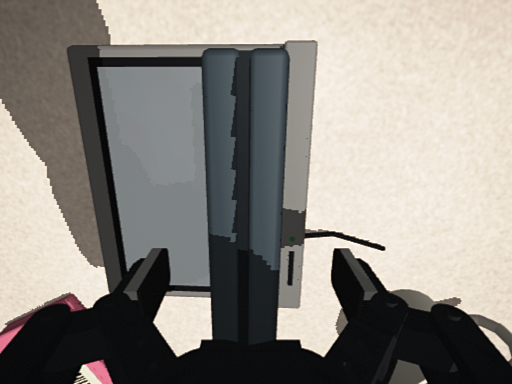

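```bash
python3 -m inch '[[[7.5,0,0,-0.2,0],[6.5,0,0,-0.5,0],[5.5,0,0,-0.5,0],[5,0,0,-0.5,0],[5,0,0,-0.5,0]]]';python3 -m inch '[[[5,-0.5,0,0,0],[5,-0.9,0,0,0],[5,-1.2,0,0,0],[5,-1.5,0,0,0],[5,-1.8,0,0,0]]]';python3 - <<'E'
from h import *
go(.020,.024,.132,90)
p,d=optics.camera('scene');cv2.imwrite('pics/s17.png',cv2.resize(p[110:260,220:400,::-1],None,fx=4,fy=4))
p,d=optics.camera('wrist');cv2.imwrite('pics/w17.png',p[:,:,::-1] )
E
```

```text
clock: 19.48
eef_pos: [0.5714, 0.1817, 0.1362]
tool_rot: [0.643, 0.766, -0.021, 0.015]
ft_force: [0.6, -0.2, -0.4]
grip_width: 0.05
clock: 20.1
eef_pos: [0.5747, 0.1638, 0.1372]
tool_rot: [0.643, 0.766, -0.021, 0.015]
ft_force: [-1.1, 0.1, -0.4]
grip_width: 0.0501
shift cm [-0.17  0.03  0.53] len 0.6 roll 0.2922039949264672 | now r [19.7 25.9] z 0.1372 ang 90.3 j6 7.3 F [-1.1  0.1 -0.4]
```

View pics/s17.png

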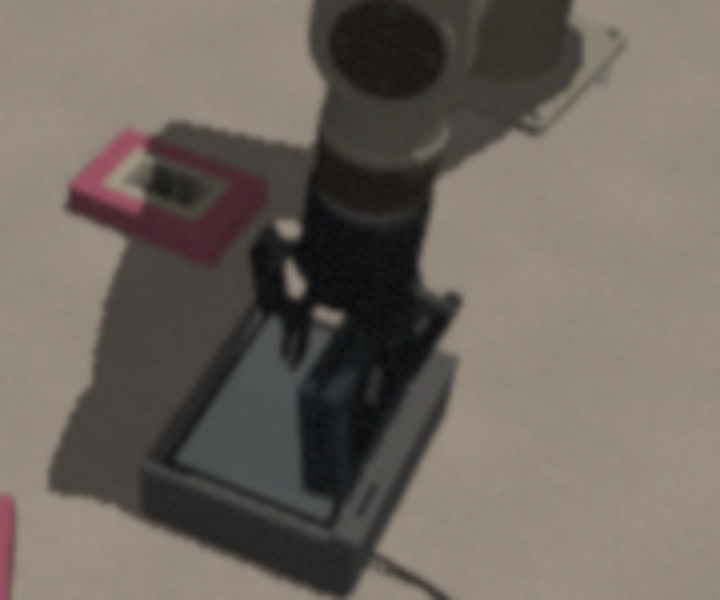

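View pics/w17.png

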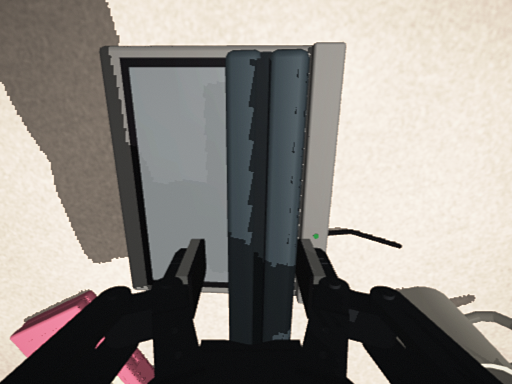

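The rear finger is touching and the case has begun to tip. Continuing slowly.

```bash
python3 -m inch '[[[5,-0.3,0,0,0],[5,-0.6,0,0,0],[5,-0.9,0,0,0],[5,-1.2,0,0,0],[5,-1.4,0,0,0]]]';python3 - <<'E'
from h import *
go(.020,.024,.132,90)
p,d=optics.camera('scene');cv2.imwrite('pics/s18.png',cv2.resize(p[110:260,220:400,::-1],None,fx=4,fy=4))
p,d=optics.camera('wrist');cv2.imwrite('pics/w18.png',p[:,:,::-1] )
E
```

```text
clock: 20.82
eef_pos: [0.5771, 0.1494, 0.1378]
tool_rot: [0.643, 0.765, -0.022, 0.015]
ft_force: [-0.1, -0.4, -1.5]
grip_width: 0.0501
shift cm [1.29 0.04 0.51] len 1.4 roll 0.2567564772591595 | now r [19.7 11.4] z 0.1378 ang 90.3 j6 6.0 F [-0.1 -0.4 -1.5]
```

View pics/s18.png

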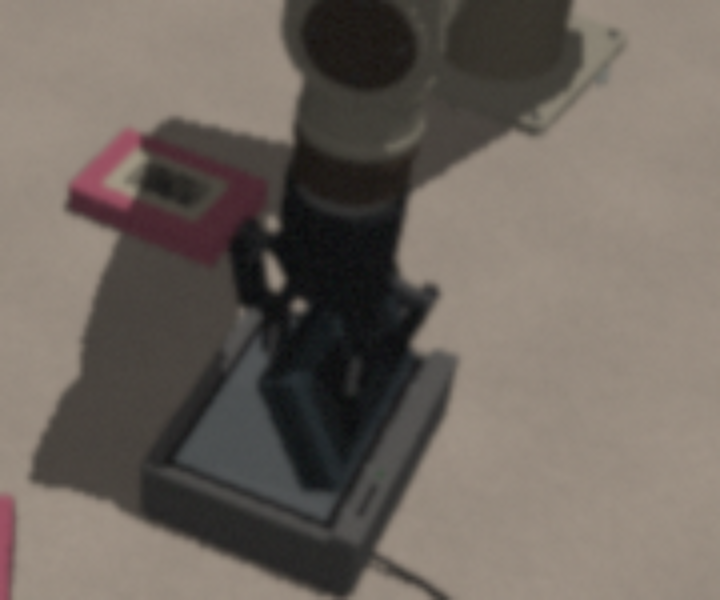

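View pics/w18.png

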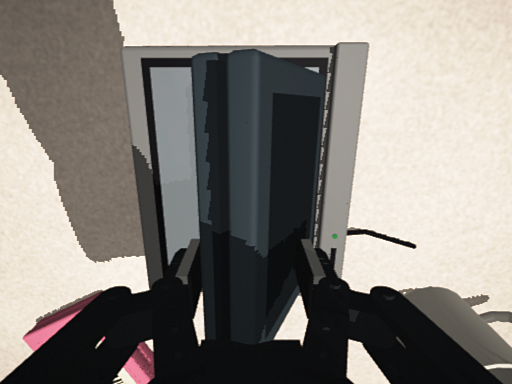

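The case leans about 26° on the front finger. I'll widen the straddle while holding the front finger in place.

```bash
python3 -m inch '[[[5.7,0.3,0,0.2,0],[6.4,0.65,0,0.4,0],[7.1,1.0,0,0.6,0],[7.8,1.3,0,0.8,0],[8.5,1.7,0,0.9,0]]]';python3 - <<'E'
from h import *
go(.020,.024,.132,90)
p,d=optics.camera('scene');cv2.imwrite('pics/s19.png',cv2.resize(p[110:260,220:400,::-1],None,fx=4,fy=4))
E
```

```text
clock: 21.55
eef_pos: [0.574, 0.1659, 0.1277]
tool_rot: [0.643, 0.765, -0.022, 0.015]
ft_force: [-0.1, -0.2, 0.6]
grip_width: 0.0852
shift cm [-0.44  0.05 -0.41] len 0.6 roll 0.2516892220337468 | now r [19.4 28.1] z 0.1277 ang 90.3 j6 7.6 F [-0.1 -0.2  0.6]
```

View pics/s19.png

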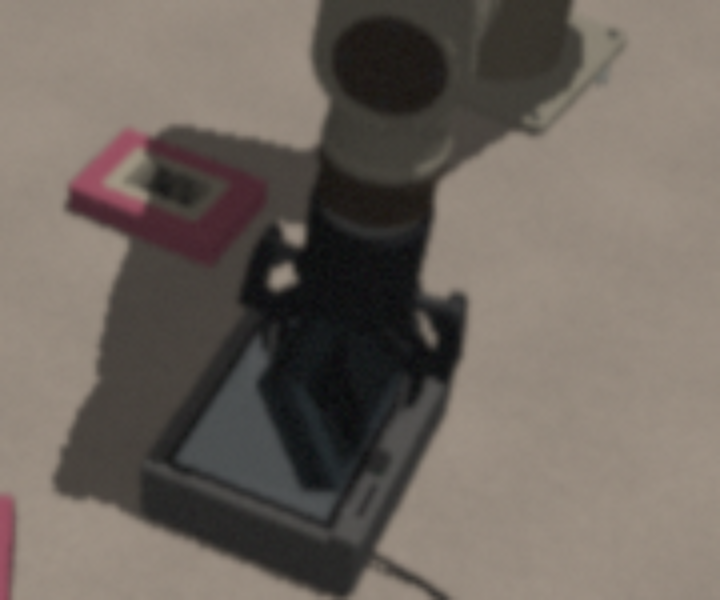

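```bash
python3 -m inch '[[[8.5,-0.4,0,0.2,0],[8.5,-0.9,0,0.5,0],[8.5,-1.3,0,0.8,0],[8.5,-1.8,0,1.2,0],[8.5,-2.2,0,1.5,0]]]';python3 - <<'E'
from h import *
go(.020,.024,.132,90)
p,d=optics.camera('scene');cv2.imwrite('pics/s20.png',cv2.resize(p[110:260,220:400,::-1],None,fx=4,fy=4))
p,d=optics.camera('wrist');cv2.imwrite('pics/w20.png',p[:,:,::-1] )
E
```

```text
clock: 22.22
eef_pos: [0.5776, 0.1434, 0.1135]
tool_rot: [0.643, 0.765, -0.022, 0.015]
ft_force: [0.3, 0.3, -0.2]
grip_width: 0.0848
shift cm [ 1.77  0.06 -1.95] len 2.6 roll 0.25340467176209813 | now r [19.2  5.4] z 0.1135 ang 90.3 j6 5.4 F [ 0.3  0.3 -0.2]
```

View pics/s20.png

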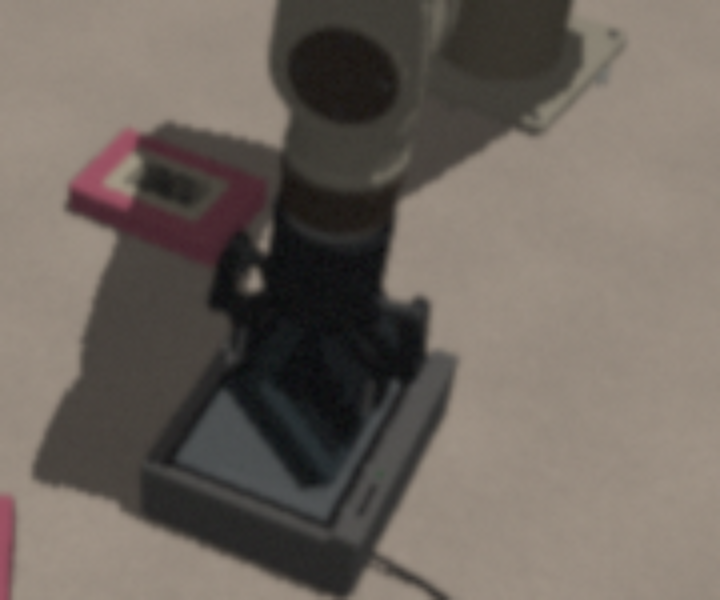

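View pics/w20.png

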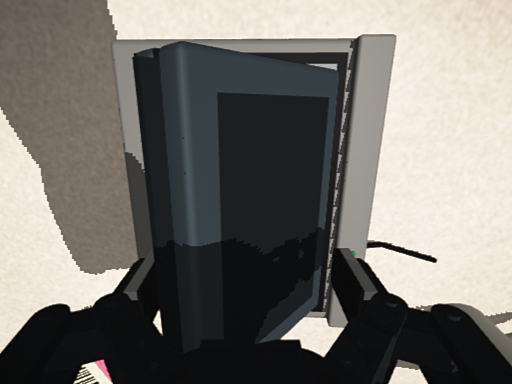

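Tilt is about 41°. Now I'll pivot around the front finger to swing the rear finger out past the case's +x side, with the tips raised 1 cm.

```bash
python3 -m inch '[[[8.5,-0.25,0.95,-0.7,10],[8.5,-0.6,1.85,-1.0,20],[8.5,-1.1,2.7,-1.0,30],[8.5,-1.7,3.7,-1.0,40],[8.5,-2.3,4.25,-1.0,50]]]';python3 - <<'E'
from h import *
go(.062,-.018,.1135,40)
p,d=optics.camera('scene');cv2.imwrite('pics/s21.png',cv2.resize(p[110:260,220:400,::-1],None,fx=4,fy=4))
p,d=optics.camera('wrist');cv2.imwrite('pics/w21.png',p[:,:,::-1] )
E
```

```text
clock: 22.95
eef_pos: [0.6235, 0.1283, 0.1237]
tool_rot: [0.907, 0.419, -0.014, 0.023]
ft_force: [-1.3, -1.2, 0.7]
grip_width: 0.085
shift cm [0.   0.03 1.02] len 1.0 roll -0.14498902765146227 | now r [ 61.9 -17.3] z 0.1237 ang 39.9 j6 53.4 F [-1.3 -1.2  0.7]
```

View pics/s21.png

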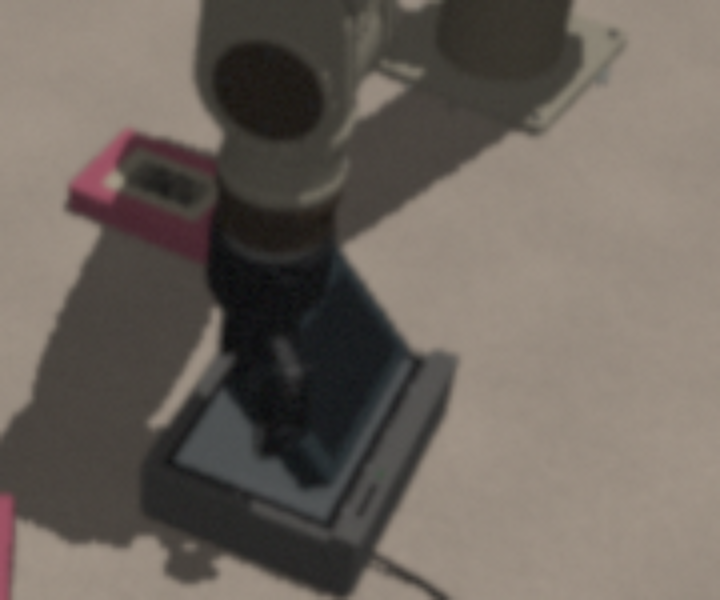

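View pics/w21.png

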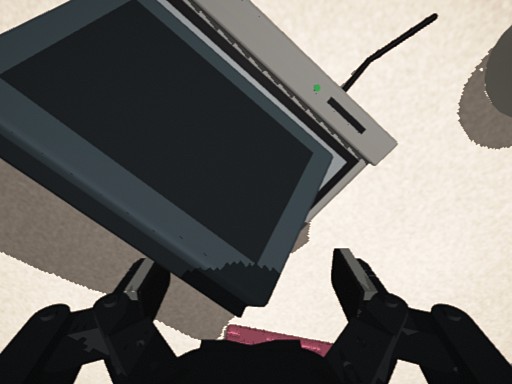

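The rear finger (350,270) is clear of the case side, and the front finger is under the lip at about (145,285). I'll retreat toward −y and down so the lid edge slides down the finger.

```bash
python3 -m inch '[[[8.5,-0.1,0.15,0.4,0],[8.5,-0.3,0.35,0.9,0],[8.5,-0.5,0.55,1.4,0],[8.5,-0.65,0.75,1.8,0],[8.5,-0.8,0.95,2.2,0]]]';python3 - <<'E'
from h import *
go(.062,-.042,.085,40)
p,d=optics.camera('scene');cv2.imwrite('pics/s22.png',cv2.resize(p[110:260,220:400,::-1],None,fx=4,fy=4))
p,d=optics.camera('wrist');cv2.imwrite('pics/w22.png',p[:,:,::-1] )
E
```

```text
clock: 23.68
eef_pos: [0.6255, 0.1146, 0.1017]
tool_rot: [0.906, 0.422, -0.014, 0.022]
ft_force: [0.4, -1.2, 0.0]
grip_width: 0.0848
shift cm [-0.59  0.81  1.72] len 2.0 roll 0.16316861676702388 | now r [ 61.6 -31.1] z 0.1017 ang 40.2 j6 51.8 F [ 0.4 -1.2  0. ]
```

View pics/s22.png

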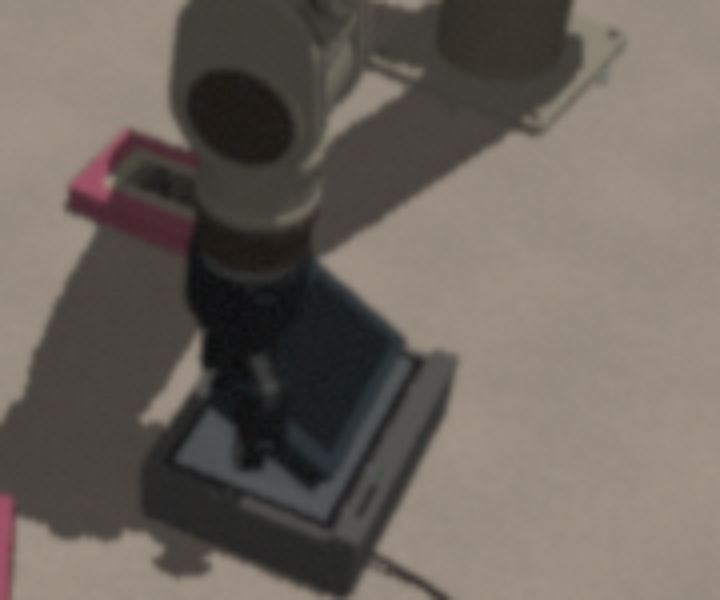

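View pics/w22.png

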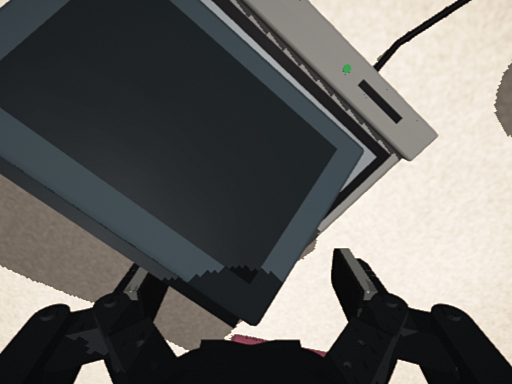

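```bash
python3 -m inch '[[[8.5,-0.2,0.2,0.3,0],[8.5,-0.35,0.4,0.7,0],[8.5,-0.5,0.6,1.1,0],[8.5,-0.65,0.8,1.5,0],[8.5,-0.75,0.9,1.8,0]]]';python3 - <<'E'
from h import *
go(.062,-.055,.070,40)
p,d=optics.camera('scene');cv2.imwrite('pics/s23.png',cv2.resize(p[110:260,220:400,::-1],None,fx=4,fy=4))
p,d=optics.camera('wrist');cv2.imwrite('pics/w23.png',p[:,:,::-1] )
E
```

```text
clock: 24.4
eef_pos: [0.6272, 0.1017, 0.0837]
tool_rot: [0.906, 0.421, -0.015, 0.022]
ft_force: [0.3, -0.8, -0.5]
grip_width: 0.0847
shift cm [-0.57  0.85  1.42] len 1.7 roll 0.13003015875355572 | now r [ 61.1 -44.1] z 0.0837 ang 40.1 j6 50.7 F [ 0.3 -0.8 -0.5]
```

View pics/s23.png

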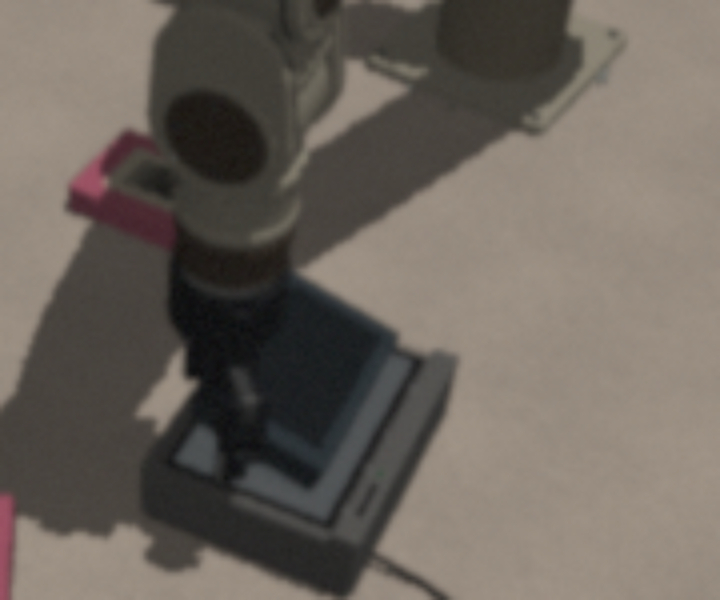

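View pics/w23.png

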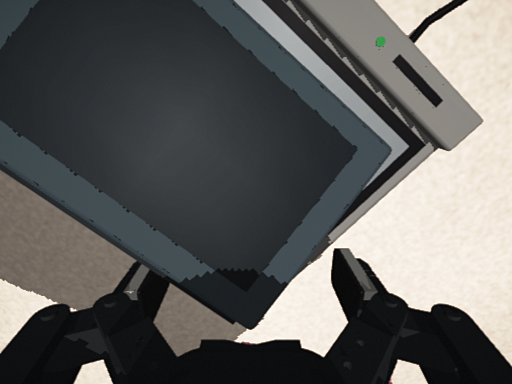

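```bash
cat >> h.py <<'E'
def prof(cam,y0=-.1,y1=.07,xl=(-.06,.06),zmax=.15):
    p,d=optics.camera(cam);P=cloud(optics.camera_info(cam),d)
    q=P[...,:2]-C;X=q@[np.cos(A),np.sin(A)];Y=q@[-np.sin(A),np.cos(A)];Z=P[...,2]
    for a in np.arange(y0,y1,.01):
        k=(d>0)&(X>xl[0])&(X<xl[1])&(Y>=a)&(Y<a+.01)&(Z<zmax)
        if k.sum()>8: print(round(a*1000+5),np.round(np.percentile(Z[k],[10,50,90])*1000,1),k.sum())
    return p,X,Y,Z,d
E
python3 - <<'E'
from h import *
prof('wrist')
E
```

```text
-95 [140.9 144.  146.3] 219
-85 [138.5 141.7 144.5] 1321
-75 [108.9 138.5 147.1] 4021
-65 [108.3 117.7 138.7] 3453
-55 [117.8 118.8 147.2] 1962
-45 [115.7 117.3 119.4] 9036
-35 [112.6 114.2 116.2] 9862
-25 [109.4 110.9 112.4] 9647
-15 [106.2 107.7 109.2] 9614
-5 [103.  104.5 106. ] 9580
5 [ 99.8 101.4 102.8] 9078
15 [96.6 98.2 99.7] 7948
25 [93.5 95.  96.5] 6884
35 [90.1 91.6 93.2] 5838
45 [60.8 61.8 88.6] 2552
55 [60.3 61.2 62.1] 3538
65 [63.1 68.6 69.7] 3934
```

Only about 18° left, already inside the safe drop. Finishing the lowering.

```bash
python3 -m inch '[[[8.5,-0.1,0.1,0.4,0],[8.5,-0.2,0.25,0.8,0],[8.5,-0.35,0.4,1.2,0],[8.5,-0.45,0.55,1.4,0],[8.5,-0.6,0.7,1.4,0]]]';python3 - <<'E'
from h import *
go(.062,-.055,.070,40)
prof('wrist')
E
```

```text
clock: 25.18
eef_pos: [0.6285, 0.0918, 0.0701]
tool_rot: [0.906, 0.421, -0.015, 0.022]
ft_force: [1.4, 0.1, -0.6]
grip_width: 0.085
shift cm [0.04 0.16 0.01] len 0.2 roll 0.12867635323280524 | now r [ 60.6 -54.1] z 0.0701 ang 40.1 j6 49.8 F [ 1.4  0.1 -0.6]
-95 [124.6 128.  131. ] 1369
-85 [ 86.8 126.8 142.9] 6108
-75 [ 84.1 110.5 129.5] 2954
-65 [ 89.9 123.7 140.2] 1960
-55 [ 90.2  91.2 144.6] 9582
-45 [ 90.3  91.2 141.1] 9366
-35 [90.2 91.  91.8] 7674
-25 [90.2 91.  91.8] 8162
-15 [90.2 91.  91.8] 8836
-5 [90.2 91.  91.8] 8964
5 [90.2 91.  91.8] 8428
15 [90.2 91.  91.8] 7754
25 [90.1 90.9 91.8] 7047
35 [89.5 90.6 91.5] 4795
45 [60.7 61.5 62.4] 2424
55 [60.2 61.2 62.3] 3492
65 [64.1 68.5 69.6] 3610
```

The case is flat on the glass. I'll lift away and measure its pose.

```bash
python3 -m inch '[[[8.5,-0.6,0.8,0,0],[8.5,-1.0,1.2,-1,0],[8.5,-1.6,2.0,-4,10],[8.5,-2.2,2.8,-6,20],[8.5,-2.8,3.4,-8,30]]]';python3 - <<'E'
from h import *
go(.0,-.11,.14,0)
for cam in ['scene','wrist','top']:
    p,d=optics.camera(cam);P=cloud(optics.camera_info(cam),d)
    cv2.imwrite(f'pics/{cam}25.png',p[:,:,::-1])
    q=P[...,:2]-C;X=q@[np.cos(A),np.sin(A)];Y=q@[-np.sin(A),np.cos(A)];Z=P[...,2]
    m=(d>0)&(abs(X)<.1)&(Y>-.09)&(Y<.08)&(Z>.083)&(Z<.098)
    if m.sum()<50: continue
    pts=(np.c_[X[m],Y[m]]*1000).astype(np.float32);r=cv2.minAreaRect(pts);print(cam,m.sum(),r,np.percentile(pts,[1,99],axis=0),np.median(Z[m]))
E
```

```text
clock: 25.85
eef_pos: [0.6377, 0.0517, 0.1544]
tool_rot: [0.985, 0.169, -0.007, 0.025]
ft_force: [-0.1, 0.5, 0.2]
grip_width: 0.0852
shift cm [-6.42  0.32  1.6 ] len 6.6 roll 9.749560745159044 | now r [ 63.  -95.1] z 0.1544 ang 9.7 j6 76.5 F [-0.1  0.5  0.2]
scene 1378 ((-3.5900955200195312, -11.69649887084961), (152.08326721191406, 99.2292251586914), 2.6903371810913086) [[-75.06081894 -60.03317959]
 [ 70.73403999  38.77438667]] 0.09131760633716243
wrist 34592 ((-3.2713088989257812, -14.51788330078125), (148.08612060546875, 95.90522766113281), 3.8798468112945557) [[-74.2088443  -61.29783165]
 [ 68.70291168  32.60280773]] 0.08957076155164848
```

View pics/wrist25.png

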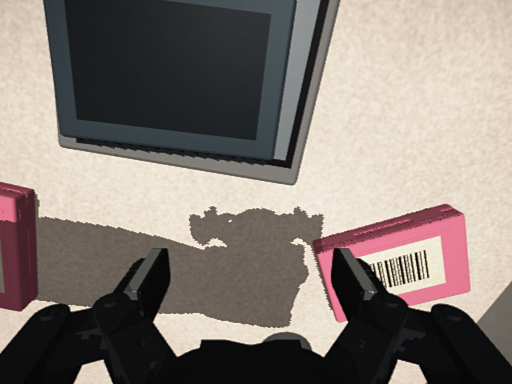

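View pics/scene25.png

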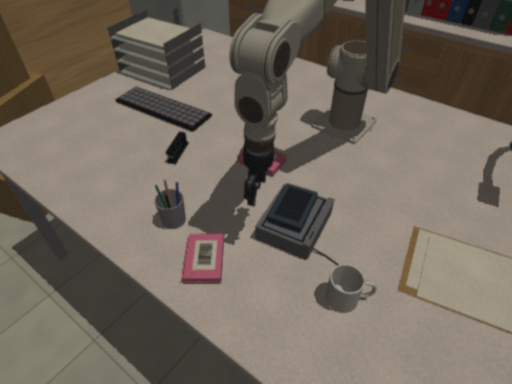

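```bash
python3 -m inch '[[[8.5,-2,0.3,0,5],[8.5,-4.5,0.3,0,9.7],[8.5,-6.8,0.3,0,9.7],[8.5,-6.8,0.3,2,9.7],[8.5,-6.8,0.3,4,9.7]]]';python3 - <<'E'
from h import *
go(-.0035,-.098,.067,0)
E
```

```text
clock: 26.62
eef_pos: [0.5747, 0.024, 0.1152]
tool_rot: [0.996, 0.091, -0.004, 0.026]
ft_force: [0.2, -0.3, 0.8]
grip_width: 0.0848
shift cm [ 0.11 -1.62  4.75] len 5.0 roll 0.704488267783745 | now r [  -3.8 -111.8] z 0.1152 ang 0.7 j6 83.5 F [ 0.2 -0.3  0.8]
```

```bash
python3 -m inch '[[[8.5,0.1,-0.3,1,0.7],[8.5,0.1,-0.6,2.5,0.7],[8.5,0.1,-1.0,4,0.7],[8.5,0.1,-1.3,4.7,0.7],[8.5,0.1,-1.5,4.7,0.7]]]';python3 -m inch '[[[8.5,0,-0.5,0,0],[8.5,0,-1.0,0,0],[8.5,0,-1.5,0,0],[8.5,0,-2.0,0,0],[8.5,0,-2.6,0,0]]]';python3 - <<'E'
from h import *
go(-.0035,-.054,.067,0)
E
```

```text
clock: 27.25
eef_pos: [0.5723, 0.0368, 0.0668]
tool_rot: [0.996, 0.085, -0.005, 0.026]
ft_force: [0.5, -0.6, 1.3]
grip_width: 0.0849
clock: 27.88
eef_pos: [0.5678, 0.062, 0.0659]
tool_rot: [0.996, 0.085, -0.005, 0.026]
ft_force: [0.3, -3.6, 2.3]
grip_width: 0.0849
shift cm [ 0.07 -1.92 -0.22] len 1.9 roll 0.009848141093073082 | now r [ -4.2 -73.3] z 0.0659 ang 0.0 j6 88.0 F [ 0.3 -3.6  2.3]
```

```bash
python3 -m inch '[[[8.5,0.1,-0.5,0,0],[8.5,0.1,-1.0,-0.1,0],[8.5,0.1,-1.4,-0.1,0],[8.5,0.1,-1.7,-0.1,0],[8.5,0.1,-1.9,-0.1,0]]]';python3 - <<'E'
from h import *
go(-.0035,-.054,.067,0)
E
```

```text
clock: 28.5
eef_pos: [0.5659, 0.0798, 0.0661]
tool_rot: [0.996, 0.084, -0.005, 0.028]
ft_force: [1.4, -8.2, 2.6]
grip_width: 0.085
shift cm [-0.04 -0.13 -0.1 ] len 0.2 roll -0.04084001651841618 | now r [ -3.1 -55.4] z 0.0661 ang -0.0 j6 90.0 F [ 1.4 -8.2  2.6]
```

```bash
python3 -m inch '[[[8.5,0,-0.1,0,0],[8.5,0,-0.2,0,0],[8.5,0,-0.3,0,0],[8.5,0,-0.3,0,0],[8.5,0,-0.3,0,0]]]';python3 -m inch '[[[8.5,0,0.5,0,0],[8.5,0,1.5,0,0],[8.5,0,2.5,-2,0],[8.5,0,4,-6,0],[8.5,0,6,-10,0]]]';python3 -m inch '[[[8.5,0,4,-3,0],[8.5,0,8,-5,0],[8.5,0,12,-5,0],[8.5,0,14,-5,0],[8.5,0,14,-5,0]]]';python3 - <<'E'
from h import *
pr(get_obs())
for cam in ['scene','top']:
    p,d=optics.camera(cam);P=cloud(optics.camera_info(cam),d)
    s=(slice(150,270),slice(220,360)) if cam=='scene' else (slice(140,270),slice(110,310))
    cv2.imwrite(f'pics/{cam}27.png',cv2.resize(p[s][:,:,::-1],None,fx=3.9,fy=3.9))
    q=P[...,:2]-C;X=q@[np.cos(A),np.sin(A)];Y=q@[-np.sin(A),np.cos(A)];Z=P[...,2]
    m=(d>0)&(abs(X)<.1)&(Y>-.09)&(Y<.08)&(Z>.083)&(Z<.098)
    if m.sum()<50: continue
    pts=(np.c_[X[m],Y[m]]*1000).astype(np.float32);r=cv2.minAreaRect(pts);print(cam,m.sum(),r,np.percentile(pts,[1,99],axis=0),np.median(Z[m]))
    c=np.polyfit
    A_=np.c_[X[m],Y[m],np.ones(m.sum())];print('slope',np.linalg.lstsq(A_,Z[m],rcond=None)[0])
    m=(d>0)&(abs(X)<.095)&(Y>.04)&(Y<.1)&(Z>.065)&(Z<.074);print('stop Y',np.percentile(Y[m],[2,98]))
    m=(d>0)&(abs(X)<.11)&(Y>-.1)&(Y<.1)&(Z>.055)&(Z<.074);pts=(np.c_[X[m],Y[m]]*1000).astype(np.float32);print('reader',cv2.minAreaRect(pts))
E
```

```text
clock: 29.12
eef_pos: [0.5658, 0.0798, 0.0662]
tool_rot: [0.996, 0.083, -0.004, 0.031]
ft_force: [1.8, -9.5, 3.0]
grip_width: 0.085
clock: 29.75
eef_pos: [0.5758, 0.027, 0.1702]
tool_rot: [0.996, 0.084, -0.005, 0.03]
ft_force: [2.0, -0.0, -0.8]
grip_width: 0.0855
clock: 30.38
eef_pos: [0.5991, -0.1085, 0.2277]
tool_rot: [0.996, 0.083, -0.006, 0.03]
ft_force: [-0.5, -0.1, 0.3]
grip_width: 0.085
30.38 pos [ 0.5991 -0.1085  0.2277] F [-0.5 -0.1  0.3] w 0.085 j6 1.25 yaw x [ 0.986  0.165 -0.016]
scene 1427 ((-1.1905059814453125, 11.93408203125), (99.5185775756836, 153.38804626464844), 89.73316955566406) [[-72.44245834 -36.09141205]
 [ 73.51268356  60.78988892]] 0.0911713773167609
slope [-0.00621047 -0.00498575  0.09114577]
stop Y [0.05246163 0.08111179]
reader ((0.7618789672851562, -0.6487350463867188), (165.1488494873047, 199.9644775390625), 89.84868621826172)
top 2307 ((-1.3953475952148438, 12.504047393798828), (148.45831298828125, 99.69990539550781), 0.04493911191821098) [[-74.14326447 -36.38118011]
 [ 70.58697357  60.53097977]] 0.0896506358616463
slope [0.00148326 0.00114734 0.08964077]
stop Y [0.0632631  0.08191439]
reader ((0.05825042724609375, 0.0987396240234375), (196.22286987304688, 165.17715454101562), 0.014622576534748077)
```

View pics/top27.png

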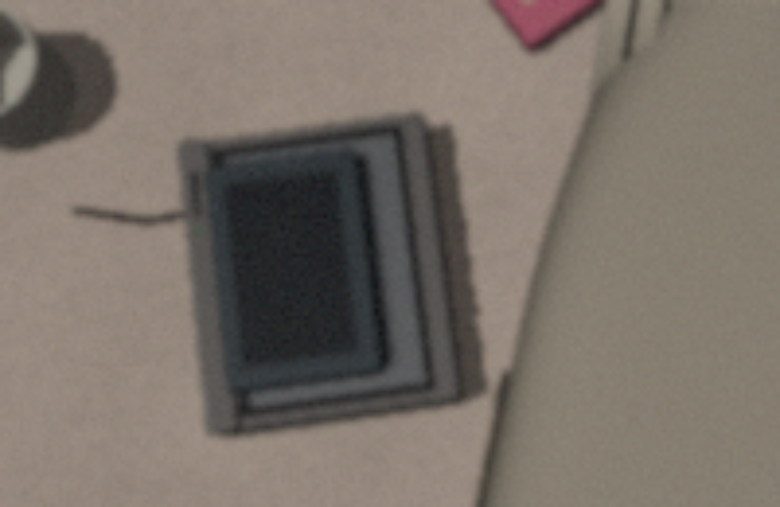

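View pics/scene27.png

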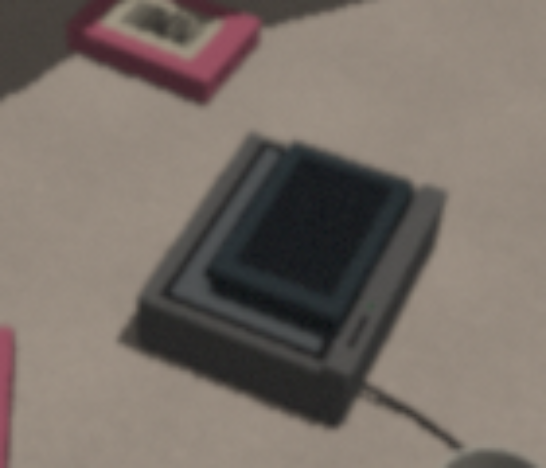

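The case lies flat and home against the stop: origin y ≈ 9.5 mm, x ≈ −1.4 mm, yaw ≈ 0. The label is down and the arm is clear.

```bash
python3 -c "
from workcell import ticket
print(ticket.job_done())"
```

```text
the job is handed in; nothing more can be done
None
```

I pushed the case against the reader, tipped it upright by its lip and let it stand by itself on its hinge edge. Then I gripped it from above, turned it half round and stood it on the glass by the stop. From there I tipped it over and let it down along one finger, then slid it home with both fingers. The job was handed in at about 30.5 s of the 61 s allowed; the interface gives no verdict.

**Last checks:**
- **Position:** the top camera puts the case flat at x ≈ −1.4 mm and y ≈ 9.5 mm in the reader frame. It is parallel to the stop within about 0.005 rad.
- **Home against the stop:** the hinge edge is against it, and the last push met about 9 N without moving further.
- **Robot clear:** the arm was well away, with about zero force at the wrist.

**Deviations and disagreements:**
- **Scene camera:** the scene and top cameras agreed within about 1 mm, except that the scene depth showed a slope of under 0.01 rad.
- **Tool tilt:** pressing too hard early in the tip-up (31 N at the fingers) left the tool tilted about 0.05 rad for the rest of the job, with no visible effect on the result.
- **Bystanders:** I did not measure the pen pot, stapler and mug again. Nothing came near them, and they looked unmoved in the late pictures.
- **Label:** I did not see it face down. The pictures show the plain side up, which fits.

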